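Shut and pin the museum kit case

TASK

The touch session is over: shut the lid of the plywood kit case fully, then lock it by pushing the red-headed pin, from either side, right through the three lugs at the front until its head is home against the outer lug, and let go. The pin stands tip up on its head, so it can only go in once you have laid it down, without letting it topple, and taken it again another way. Do not disturb the bowl and the two loose blocks.

Things in the scene. Friction and masses are not known exactly. Their poses are not given: they have to be found in the camera images.
- case: Plywood kit case, held fast on the table: box 200 mm (x) by 240 mm (y) by 66 mm high; origin at the centre of its underside, front towards its -x. The lid's hinge line runs along its y at x = +100, z = 66 mm. Two dark steel lugs, upright plates 28 mm wide (x) and 8 mm thick (y), rise from the middle of the front to z = 126 mm; their outer faces are at y = -24 and +24 mm.
- lug_eye (a point): Midpoint of the level line through the three lug holes (case frame x = -114, y = 0, z = 106 mm); axes as the case's, the holes run along y. Holes 14 mm wide, mouths slightly chamfered, 13 mm of steel above. The middle hole is in the lid's own lug (y = -4 to +4 mm), which drops between the outer two and lines up only when the lid is fully shut.
- lid (a joint): Angle of the lid in rad: 0 fully shut, growing as the front edge rises. Starts part open and stays where it is left (stiff hinge; 1 to 5 N pressed down on the lid moves it, and it stops hard when shut).
- lid_centre (a point): Centre of the lid's top face. The lid is 200 mm from hinge to front edge, 240 mm wide, 8 mm thick; its top is at z = 74 mm when shut. Its steel lug, 8 mm thick, stands 52 mm above the lid at the middle of the front edge and reaches 32 mm back over it.
- pin_centre (a point): Locking pin, 113 mm long, about 80 g: red square head 34 x 34 mm and 28 mm long, then an aluminium shank 12 mm thick and 85 mm long, its last 12 mm tapering to 5 mm. Starts upright on its head, tip up, left or right of the case. The point is on its axis half-way along; its z points from head to tip. Laid on the table it rests on head edge and shank, tip about 9 degrees below level.
- pin: The same pin; this origin is the centre of its head's flat end, 56.5 mm behind pin_centre, and the axes are the same.
- pin_shoulder (a point): On the pin's axis where the shank leaves the head (28 mm from the head's flat end); this face comes against a lug's outer face when the pin is home.
- pin_tip (a point): On the pin's axis, the tip of its tapered end, 85 mm from the shoulder.
- bowl_centre (a point): Small earthenware bowl, 104 mm across, 50 mm high, on the other side of the case from the pin; this point half-way up. Leave alone.
- round_block_centre (a point): Blue round block, 60 mm across, 24 mm high with a 30 mm knob up to 40 mm; the point is 19 mm up. Leave alone.
- square_block_centre (a point): Green square block, 55 mm, 24 mm high with a 28 mm square knob up to 38 mm; the point is 19 mm up. Leave alone.
Not all that is in view belongs to the job. Of the things that look like the pin, the largest one is meant.

How it is judged:
By the outcome, as a careful person would: the job done as asked, in the order asked, and still so for the second after the job is handed in, with the robot touching nothing.
It also fails if it takes over 72 s, if anything falls off the work surface, if the arm or the gripper's body presses on something with over 40 N, if the wrist force passes 120 N, or if a joint passes its speed limit or range.

ROBOT

A 7-joint arm with a two-finger parallel gripper is mounted at the origin on the work surface. World frame = base frame: x ahead of the robot, y to its left, z up, the work surface at z = 0. Lengths are in m, angles in rad, forces in N, time in s.
With the tool pointing down it reaches from about 0.35 to 0.9 m from the base axis. Payload 8.1 kg.
Tool frame: the origin (TCP) lies at the centre of the arm's flange, where the gripper is bolted on; the fingertips stand 178 mm ahead of it and the grasp point (between the pads) lies 159 mm ahead of it; z points along the fingers, y is the direction in which the jaws open and shut (so a half turn about z gives the same grasp; the last joint's range is limited). The gripper opens to 92 mm and grips with 3 to 60 N. Pads are 19 mm wide; open, the fingers measure 130 mm over their backs; the gripper's body (75 mm by 190 mm) begins 47 mm behind the grasp point.
Start: joints at [-1.436, 0.434, 0.025, 1.573, -0.012, 1.134, -0.075], TCP at [0.147, 0.607, 0.405] pointing down, gripper open.
Joint ranges: [-2.62, 2.62], [-0.44, 2.09], [-1.27, 1.32], [0.08, 2.57], [-1.32, 4.46], [0.12, 2], [-2.74, 2.74]. Speed limits (rad/s): [2.22, 2.22, 3.01, 3.01, 3.14, 3.14, 3.14].

INTERFACE

Orientations are given as a rotation vector (axis times angle).
In Python, from cell import arm, get_image, camera_model gives the robot as it stands. The module is installed in compiled form; this text tells all that it offers.
- The arm moves only by the shell command python3 -m pendant 'ROWS' [FORCE]. ROWS is JSON, a list that holds one entry, the list of rows, each a list of 7 numbers: the shift along the tool's x, y, z in mm, then the turn, a rotation vector about the tool's x, y, z in rad, then the closure, from -1 (fully open) to 1 (shut). In form: [[[x, y, z, rx, ry, rz, hand], ...]]. A call has 1 to 20 rows; each row is the pose to reach, as a shift and turn from the pose commanded when the call began, along the tool's axes at that moment; what a row does not reach only later rows make up. A row lasts 1/8 s, in which the tool goes at most 62.5 mm and 10.7 degrees, less where a joint would pass 70% of its speed; a pose out of reach is approached as far as the arm can. A call with a gripper value outside its range is refused whole. The fingers move at their own pace and stop on an object; FORCE is the grip in N (left out, the last holds). Time passes only in rows, so rows that repeat a pose let the fingers close. It gives the time, the measured TCP pose, the force and the opening at its end, in the units of the state.
- arm.observe(): the state, without advancing time (a new reading comes with each control period).
- get_image(name): name is "scene" or "top" or "wrist"; returns the picture (480x640x3 uint8, red, green, blue); there is no depth.
- camera_model(name): a dict with "fx", "fy", "cx", "cy" (pixels), "position" and "orientation" of the camera in the world; the wrist camera has in their place "T_tool_cam" (4x4, takes a point from camera to tool coordinates, whose origin is the TCP and whose axes are the flange's). Camera axes: x right, y down, z forward; pixel columns grow to the right and rows downward; lengths in m; the calibration is good to about 2 mm. A picture is of the moment at which its call begins: read the wrist's pose just before it. camera_model takes no time and is no camera call.
- arm.sign_off(): hands the job in, once; it reports no verdict.
The state is a dict: "clock": time; "joints": joint angles; "dq": joint speeds; "joint_efforts": joint torques, N m; "position": TCP position; "ee_rot": TCP orientation; "force": force on the tool from outside, world axes, zero at the start; "ft_torque": the same for the moment, N m; "width": opening from 0.0 (shut) to 1.0 (fully open).
Only numpy, scipy, OpenCV 4.12 (cv2) and the standard library are available. Lean on these libraries where they do the work, as an engineer would, in place of code of your own. Each camera call takes 0.05 s, during which the arm holds its last target.

## Working session

There is one attempt and no reset: what is moved stays moved. The work goes in short steps, Python scripts to look and compute and a shell command to move; the robot and the scene stay as the last step left them, time stands still between calls to the robot, and variables do not carry over. Pictures are saved under pics/ and viewed, and the job is handed in when it is done.

```bash
mkdir -p pics; ls; cat > h.py <<'E'
import numpy as np, cv2
from scipy.spatial.transform import Rotation as R
from cell import arm, get_image, camera_model
def save(name,fn,crop=None,scale=1):
    im=get_image(name)[:,:,::-1]
    cv2.imwrite('pics/full_'+fn,im)
    if crop: im=im[crop[1]:crop[3],crop[0]:crop[2]]
    if scale!=1: im=cv2.resize(im,None,fx=scale,fy=scale,interpolation=cv2.INTER_CUBIC)
    cv2.imwrite('pics/'+fn,im)
E
python3 - <<'E'
from h import *
save('scene','s0.png');save('top','t0.png');save('wrist','w0.png')
for n in('scene','top','wrist'):print(camera_model(n))
s=arm.observe();print(s)
E
```

```text
pics
{'fx': 482.18321374207477, 'fy': 482.18321374207477, 'cx': 315.53000254712344, 'cy': 243.88538894660337, 'position': array([ 1.07252385, -0.09544643,  0.89845293]), 'orientation': array([-2.08142367, -1.64147943,  0.48963808])}
{'fx': 520.266417136784, 'fy': 520.266417136784, 'cx': 317.0260407949346, 'cy': 234.98470389769554, 'position': array([ 0.48521579, -0.00255019,  1.04876011]), 'orientation': array([-2.17601506,  2.15870744, -0.08966586])}
{'fx': 417.187546223664, 'fy': 417.187546223664, 'cx': 317.4606556088994, 'cy': 237.2680421987265, 'T_tool_cam': array([[ 4.69295523e-04, -9.53748910e-01, -3.00604052e-01,
         8.15114091e-02],
       [ 9.99999798e-01,  3.18567332e-04,  5.50432310e-04,
        -4.54441063e-04],
       [-4.29211585e-04, -3.00604250e-01,  9.53748867e-01,
         1.90990328e-02],
       [ 0.00000000e+00,  0.00000000e+00,  0.00000000e+00,
         1.00000000e+00]])}
{'clock': 0.15, 'joints': array([-1.43558585,  0.43505477,  0.0249604 ,  1.57385177, -0.0115749 ,
        1.13401793, -0.07510663]), 'dq': array([ 0.00082784, -0.00220463,  0.00112402, -0.00186132, -0.00018303,
       -0.00174038, -0.00036674]), 'joint_efforts': array([ 2.74124010e-03, -6.68265438e+01,  9.86155495e-01, -3.14697254e+01,
       -6.05690433e-02,  3.92459880e-02,  7.03491196e-05]), 'position': array([0.14721868, 0.6072418 , 0.4041441 ]), 'ee_rot': array([-3.72751112e-01, -3.11938458e+00,  1.86502837e-03]), 'force': array([ 0.48604042, -0.01532977,  0.40500094]), 'ft_torque': array([-0.03103944,  0.03560944,  0.03583191]), 'width': 1.0008063276291017}
```

View pics/s0.png

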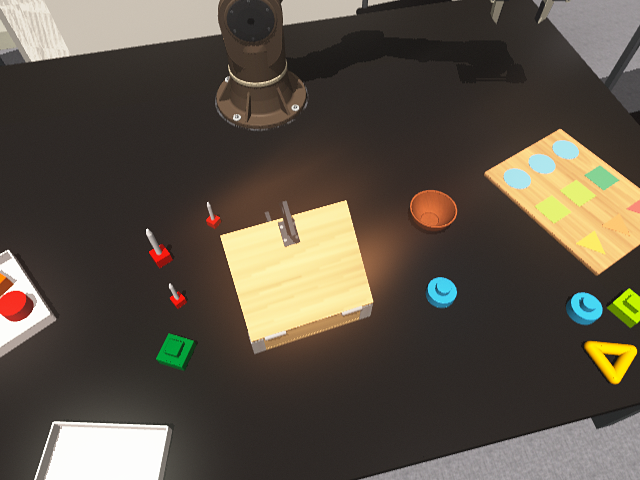

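View pics/t0.png

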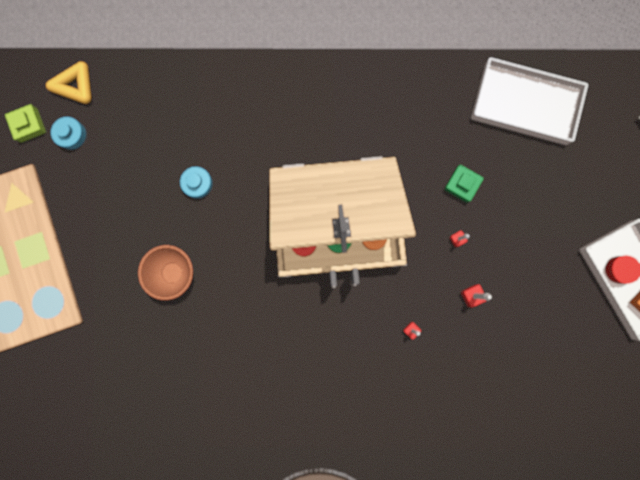

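View pics/w0.png

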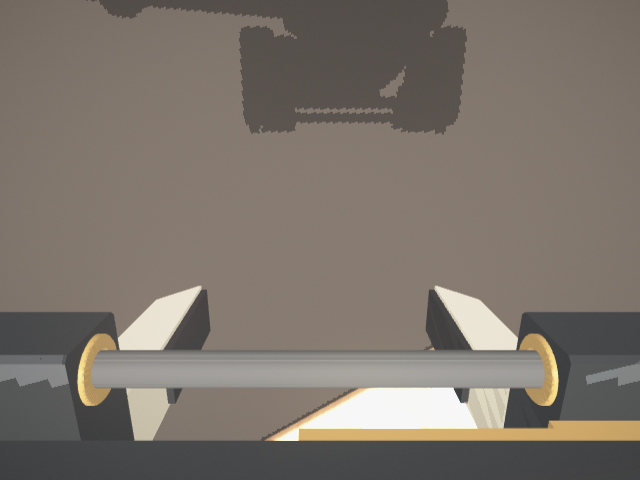

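```bash
python3 - <<'E'
import cv2
a=cv2.imread('pics/full_t0.png');b=cv2.imread('pics/full_s0.png')
f=lambda im,x0,y0,x1,y1,s,n:cv2.imwrite(n,cv2.resize(im[y0:y1,x0:x1],None,fx=s,fy=s,interpolation=cv2.INTER_CUBIC))
f(a,255,150,425,300,4.5,'pics/tc1.png')
f(a,390,210,520,350,4,'pics/tc2.png')
f(b,210,190,390,360,3.5,'pics/sc1.png')
f(b,130,190,250,320,4,'pics/sc2.png')
E
```

```text
(no output)
```

View pics/tc1.png

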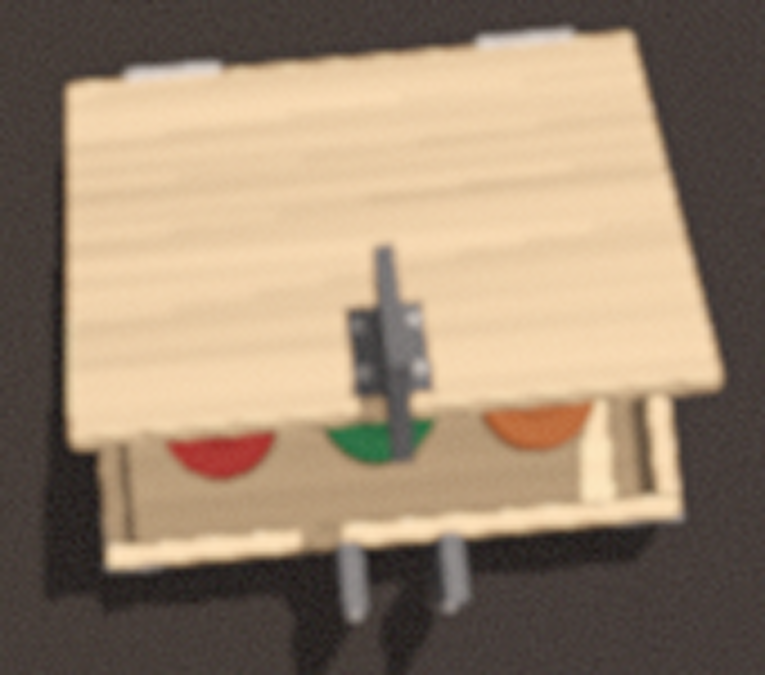

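View pics/tc2.png

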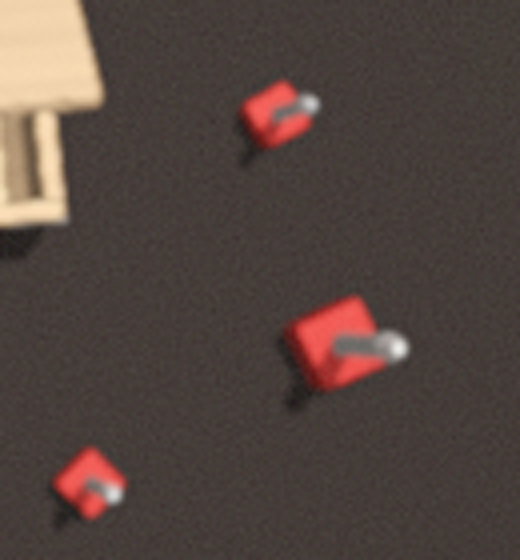

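View pics/sc1.png

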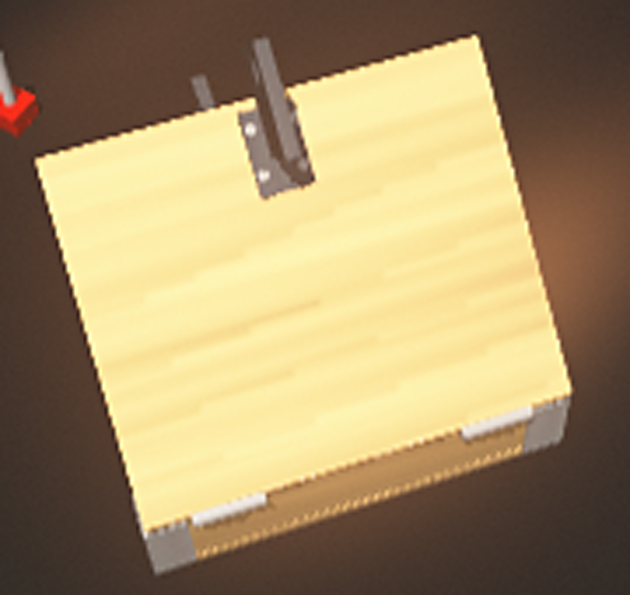

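View pics/sc2.png

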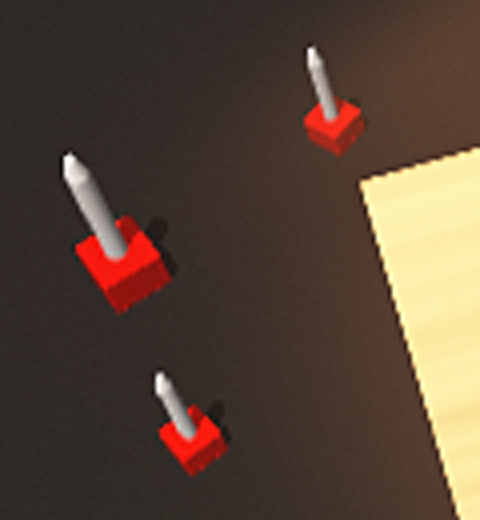

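```bash
cat >> h.py <<'E'
def proj(cam,P):
    c=camera_model(cam) if isinstance(cam,str) else cam
    p=R.from_rotvec(c['orientation']).inv().apply(np.atleast_2d(P)-c['position'])
    return np.c_[c['fx']*p[:,0]/p[:,2]+c['cx'],c['fy']*p[:,1]/p[:,2]+c['cy']]
def ray(cam,uv):
    c=camera_model(cam); uv=np.asarray(uv,float)
    d=R.from_rotvec(c['orientation']).apply([(uv[0]-c['cx'])/c['fx'],(uv[1]-c['cy'])/c['fy'],1])
    return c['position'],d
def onz(cam,uv,z):
    o,d=ray(cam,uv); return o+d*(z-o[2])/d[2]
def case2w(p,P):
    return R.from_euler('z',p[2]).apply(np.atleast_2d(P))+[p[0],p[1],0]
def lid2case(a,L): # L relative: u from hinge forward, y, h above underside
    L=np.atleast_2d(np.asarray(L,float)); u,y,h=L.T
    # closed: x=.1-u, z=.066+h
    return np.c_[.1-u*np.cos(a)+h*np.sin(a), y, .066+u*np.sin(a)+h*np.cos(a)]
E
cat > fit.py <<'E'
from h import *
from scipy.optimize import least_squares
t=lambda x,y:(255+x/4.5,150+y/4.5); s=lambda x,y:(210+x/3.5,190+y/3.5)
T=camera_model('top');S=camera_model('scene')
boxT=[((-.1,.12,.066),t(107,568)),((-.1,-.12,.066),t(681,517))]
lidT=[((0,.12,.008),t(65,82)),((0,-.12,.008),t(632,32))]
boxS=[((.1,-.12,0),s(157,573)),((.1,.12,0),s(563,443))]
lidS=[((.2,-.12,.008),s(37,158)),((.2,.12,.008),s(478,36)),((0,.12,.008),s(571,392)),((0,-.12,.008),s(146,530))]
def res(q):
    p=q[:3];a=q[3];r=[]
    for cam,b,l in((T,boxT,lidT),(S,boxS,lidS)):
        r.append(proj(cam,case2w(p,[x[0] for x in b]))-[x[1] for x in b])
        r.append(proj(cam,case2w(p,lid2case(a,[x[0] for x in l])))-[x[1] for x in l])
    return np.concatenate(r).ravel()
f=least_squares(res,[.5,-.03,0,.4],loss='soft_l1')
print(f.x,np.round(res(f.x).reshape(-1,2),1).tolist())
for nm,uv in(('t',(475,296)),):pass
t2=lambda x,y:(390+x/4,210+y/4); s2=lambda x,y:(130+x/4,190+y/4)
def tri(a,b):
    o1,d1=ray('top',a);o2,d2=ray('scene',b)
    A=np.c_[d1,-d2];k=np.linalg.lstsq(A,o2-o1,rcond=None)[0]
    P=o1+d1*k[0];Q=o2+d2*k[1];return (P+Q)/2,np.linalg.norm(P-Q)
print('tip',tri(t2(396,347),s2(68,157)))
print('shank base on head',tri(t2(335,345),s2(118,252)))
for q in((287,332),(357,297),(393,372),(328,390)):print('head',onz('top',t2(*q),.028 ))
for q in((75,248),(125,268),(173,268),(130,217)):print('headS',onz('scene',s2(*q),.028 ))
for n,q,z in(('bowl',(166,273),.05),('round',(195,182),.03),('square',(465,183),.03),('pinB',(459,238),.02),('pinC',(413,331),.02)):print(n,onz('top',q,z))
E
python3 fit.py
```

```text
[ 0.61241208 -0.02804432  0.09851159  0.64949465] [[-0.3, -0.8], [-1.0, -0.9], [-0.2, 0.1], [-1.0, -0.2], [-0.4, -0.4], [-1.6, -0.7], [-1.0, -0.1], [-0.0, -0.6], [0.5, 0.1], [-0.9, 0.2]]
tip (array([ 0.46573937, -0.29761349,  0.11387428]), np.float64(0.0005693693786250931))
shank base on head (array([ 0.46449994, -0.29736484,  0.02263501]), np.float64(0.0005306105586312816))
head [ 0.47070468 -0.27242284  0.028     ]
head [ 0.48793301 -0.30667903  0.028     ]
head [ 0.45186867 -0.32332078  0.028     ]
head [ 0.44293038 -0.29173921  0.028     ]
headS [ 0.46023173 -0.31854999  0.028     ]
headS [ 0.47912585 -0.29339527  0.028     ]
headS [ 0.48508688 -0.26866784  0.028     ]
headS [ 0.44718952 -0.28876367  0.028     ]
bowl [0.50428712 0.29923848 0.05      ]
round [0.68590119 0.25384272 0.03      ]
square [ 0.68724854 -0.28212681  0.03      ]
pinB [ 0.57875874 -0.27102206  0.02      ]
pinC [ 0.3961677  -0.17856239  0.02      ]
```

```bash
cat >> h.py <<'E'
import json
PC=np.array([ 0.61241208,-0.02804432,0.09851159])
def state():
    s=arm.observe()
    with open('log.jsonl','a') as f: f.write(json.dumps([float(s['clock'])]+list(map(float,s['joints']))+list(map(float,s['position']))+list(map(float,s['ee_rot'])))+'\n')
    return s
def Rdown(az): # tool down, tool y (jaws) along world azimuth az (rad)
    y=np.array([np.cos(az),np.sin(az),0]);z=np.array([0,0,-1.]);return R.from_matrix(np.c_[np.cross(y,z),y,z])
def row(P,Rt,ahead=0.178,quiet=False):
    """row that puts point 'ahead' mm along tool z at P with orientation Rt"""
    s=state();R0=R.from_rotvec(s['ee_rot']);p=np.asarray(P)-Rt.apply([0,0,ahead])
    d=R0.inv().apply(p-s['position'])*1000;w=(R0.inv()*Rt).as_rotvec()
    print('row',np.round(d,1).tolist(),np.round(w,4).tolist(),'| dist',round(np.linalg.norm(d)/62.5,1),'rot',round(np.linalg.norm(w)/.187,1))
def show():
    s=state();R0=R.from_rotvec(s['ee_rot']);print('t',s['clock'],'tcp',np.round(s['position'],4),'tip',np.round(s['position']+R0.apply([0,0,.178]),4),'grasp',np.round(s['position']+R0.apply([0,0,.159]),4),'F',np.round(s['force'],1),'T',np.round(s['ft_torque'],2),'w',round(s['width'],3),'j',np.round(s['joints'],3)); print(np.round(R0.as_matrix(),3).tolist())
E
python3 - <<'E'
from h import *
az=PC[2]+np.pi/2
w=case2w(PC,[[-.055,.09,0]])[0];print(w)
row([w[0],w[1],.25],Rdown(az))
print(case2w(PC,[[-.114,0,.106]]))
E
```

```text
[0.54882703 0.05610995 0.        ]
row [-520.2, -441.0, -23.3] [-0.0012, -0.0001, -0.3364] | dist 10.9 rot 1.8
[[ 0.49896479 -0.03925649  0.106     ]]
```

```bash
python3 -m pendant '[[[-130,-110,-23,0,0,-0.17,1],[-260,-220,-23,0,0,-0.336,1],[-390,-330,-23,0,0,-0.336,1],[-520,-441,-23,0,0,-0.336,1],[-520,-441,-23,0,0,-0.336,1],[-520,-441,-23,0,0,-0.336,1],[-520,-441,-23,0,0,-0.336,1],[-520,-441,-23,0,0,-0.336,1],[-520,-441,-23,0,0,-0.336,1],[-520,-441,-23,0,0,-0.336,1],[-520,-441,-23,0,0,-0.336,1],[-520,-441,-23,0,0,-0.336,1],[-520,-441,-23,0,0,-0.336,1]]]' 20; python3 - <<'E'
from h import *
show()
E
```

```text
clock: 1.78
position: [0.5484, 0.0567, 0.4273]
ee_rot: [0.154, -3.137, -0.001]
force: [-0.5, 0.8, 0.2]
width: 0.007
t 1.775 tcp [0.5484 0.0567 0.4273] tip [0.5482 0.0567 0.2493] grasp [0.5482 0.0567 0.2683] F [-0.5  0.8  0.2] T [ 0.05  0.02 -0.02] w 0.007 j [-0.427  0.297  0.296  1.74  -0.096  1.119  1.568]
[[-0.995, -0.098, -0.001], [-0.098, 0.995, 0.0], [0.001, 0.0, -1.0]]
```

```bash
python3 -m pendant '[[[0,0,35,0,0,0,1],[0,0,55,0,0,0,1],[0,0,75,0,0,0,1],[0,0,95,0,0,0,1],[0,0,115,0,0,0,1],[0,0,135,0,0,0,1],[0,0,152,0,0,0,1],[0,0,163,0,0,0,1],[0,0,169,0,0,0,1],[0,0,172,0,0,0,1],[0,0,174,0,0,0,1],[0,0,174,0,0,0,1]]]'; python3 - <<'E'
from h import *
show()
save('top','t1.png',(255,150,425,300),4.5)
save('scene','s1.png',(210,190,390,360),3.5)
E
```

```text
clock: 3.28
position: [0.5488, 0.0562, 0.2539]
ee_rot: [-0.154, 3.137, 0.0]
force: [0.1, 0.4, 0.7]
width: 0.003
t 3.275 tcp [0.5488 0.0562 0.2539] tip [0.5489 0.0562 0.0759] grasp [0.5489 0.0562 0.0949] F [0.1 0.4 0.7] T [ 0.05 -0.01  0.04] w 0.003 j [-0.377  0.496  0.245  1.933 -0.174  0.732  1.638]
[[-0.995, -0.098, 0.001], [-0.098, 0.995, 0.0], [-0.001, 0.0, -1.0]]
```

View pics/s1.png

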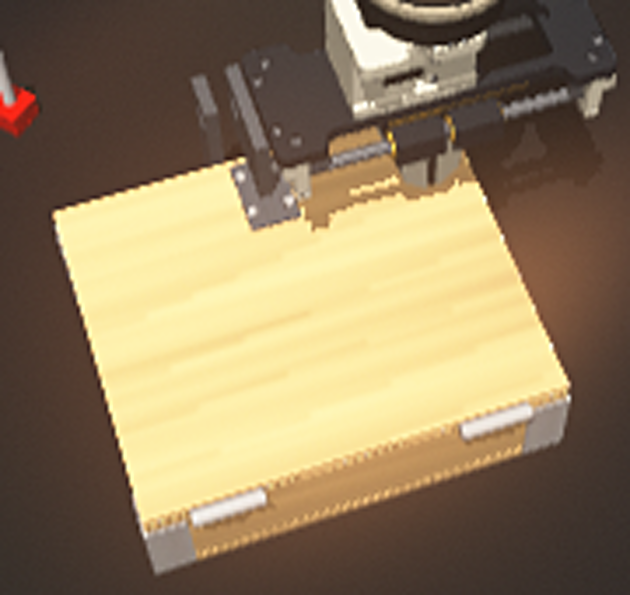

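```bash
python3 -m pendant '[[[0,0,2,0,0,0,1],[0,0,4,0,0,0,1],[0,0,5,0,0,0,1],[0,0,5,0,0,0,1]]]'; python3 - <<'E'
from h import *
show()
E
```

```text
clock: 3.88
position: [0.5488, 0.0561, 0.2518]
ee_rot: [-0.153, 3.136, 0.002]
force: [-12.8, 0.1, 40.2]
width: 0.007
t 3.875 tcp [0.5488 0.0561 0.2518] tip [0.5491 0.0563 0.0738] grasp [0.5491 0.0563 0.0928] F [-12.8   0.1  40.2] T [-0.28  2.86 -0.02] w 0.007 j [-0.375  0.499  0.244  1.935 -0.176  0.726  1.64 ]
[[-0.995, -0.098, 0.002], [-0.098, 0.995, 0.001], [-0.002, 0.001, -1.0]]
```

```bash
python3 - <<'E'
from h import *
# pin at tool x=+60mm ahead ; tool y az keep
Rt=Rdown(PC[2]+np.pi/2); x=Rt.apply([1,0,0])
P=np.array([.465,-.2975,0])-x*.05; 
row([P[0],P[1],.25],Rt)
E
```

```text
row [67.6, -343.4, -176.8] [0.0013, 0.0018, -0.0008] | dist 6.3 rot 0.0
```

```bash
python3 -m pendant '[[[0,0,-60,0,0,0,1],[0,-20,-120,0,0,0,0],[20,-80,-170,0,0,0,-1],[40,-140,-177,0,0,0,-1],[60,-200,-177,0,0,0,-1],[68,-260,-177,0,0,0,-1],[68,-320,-177,0,0,0,-1],[68,-343,-177,0,0,0,-1],[68,-343,-177,0,0,0,-1],[68,-343,-177,0,0,0,-1]]]'; python3 - <<'E'
from h import *
show()
save('wrist','w2.png');save('scene','s2.png',(180,170,420,350),3.3);save('top','t2.png',(255,150,425,300),4.5)
E
```

```text
clock: 5.12
position: [0.5147, -0.2909, 0.4254]
ee_rot: [0.155, -3.137, -0.001]
force: [0.7, 0.6, -0.9]
width: 0.932
t 5.125 tcp [ 0.5147 -0.2909  0.4254] tip [ 0.5147 -0.2908  0.2474] grasp [ 0.5147 -0.2908  0.2664] F [ 0.7  0.6 -0.9] T [ 0.03 -0.01  0.05] w 0.932 j [ 0.112  0.376  0.436  1.655 -0.172  1.149  2.261]
[[-0.995, -0.098, -0.0], [-0.098, 0.995, 0.001], [0.0, 0.001, -1.0]]
```

View pics/w2.png

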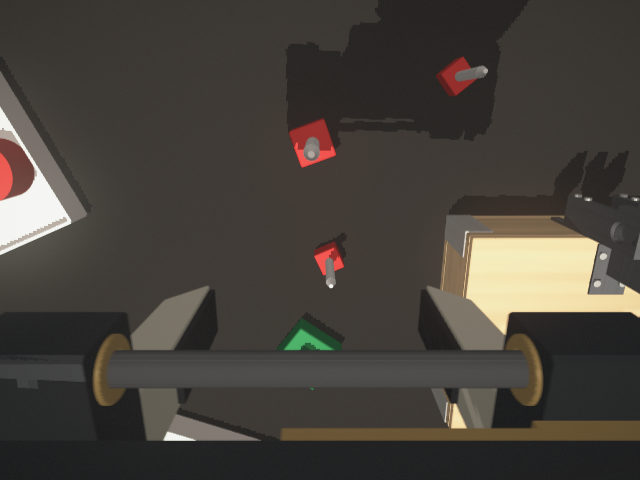

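View pics/s2.png

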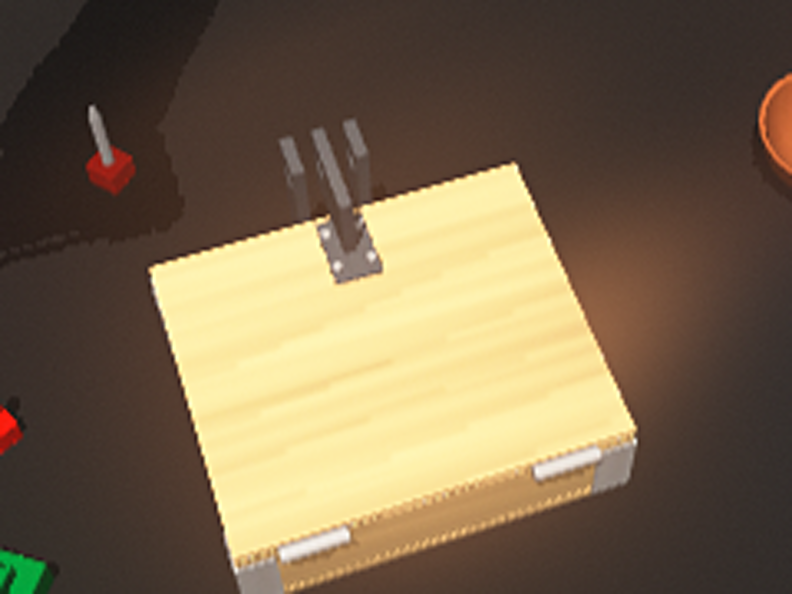

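View pics/t2.png

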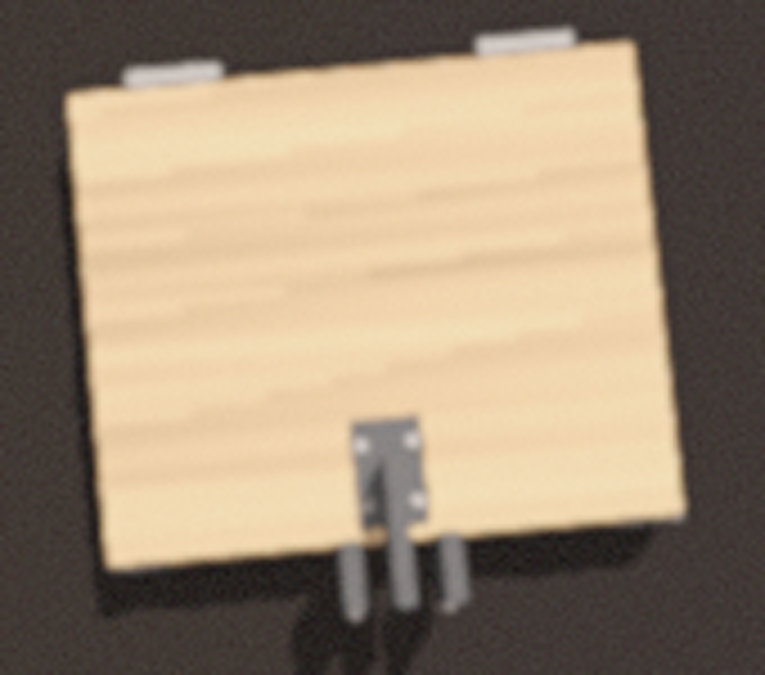

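```bash
python3 - <<'E'
import cv2
a=cv2.imread('pics/full_w2.png')
f=lambda im,x0,y0,x1,y1,s,n:cv2.imwrite(n,cv2.resize(im[y0:y1,x0:x1],None,fx=s,fy=s,interpolation=cv2.INTER_CUBIC))
f(a,275,105,350,180,8,'pics/wc2.png')
E
```

```text
(no output)
```

View pics/wc2.png

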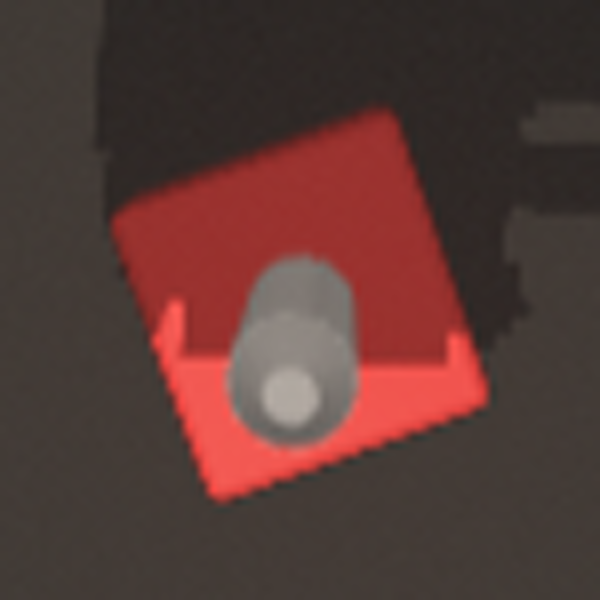

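```bash
cat >> h.py <<'E'
def wristcam(s=None):
    s=s or state();c=dict(camera_model('wrist'));T=np.eye(4);T[:3,:3]=R.from_rotvec(s['ee_rot']).as_matrix();T[:3,3]=s['position']
    M=T@c['T_tool_cam'];c['position']=M[:3,3];c['orientation']=R.from_matrix(M[:3,:3]).as_rotvec();return c
def wz(uv,z,c):
    d=R.from_rotvec(c['orientation']).apply([(uv[0]-c['cx'])/c['fx'],(uv[1]-c['cy'])/c['fy'],1]);return c['position']+d*(z-c['position'][2])/d[2]
E
cat > fit2.py <<'E'
from h import *
from scipy.optimize import least_squares
s=state();c=wristcam(s)
P=np.array([wz((275+x/8,105+y/8),.028,c) for x,y in((112,213),(390,107),(488,402),(217,500))])
print(P, 'centre',P.mean(0),'tip',wz((275+290/8,105+397/8),.113,c))
for i in range(4):
    e=P[(i+1)%4]-P[i];print('edge len',np.linalg.norm(e),'az',np.degrees(np.arctan2(e[1],e[0]))%90)
t=lambda x,y:(255+x/4.5,150+y/4.5); s=lambda x,y:(180+x/3.3,170+y/3.3)
T=camera_model('top');S=camera_model('scene')
C=[(.1,.12,.074),(.1,-.12,.074),(-.1,-.12,.074),(-.1,.12,.074)]
pT=[t(67,92),t(634,41),t(686,516),t(107,570)]
pS=[s(636,434),s(232,562),s(150,268),s(517,162)]
def res(q):
    return np.r_[proj(T,case2w(q,C))-pT,proj(S,case2w(q,C))-pS].ravel()
f=least_squares(res,[.6,-.03,.1],loss='soft_l1');print(f.x,np.round(res(f.x).reshape(-1,2),1).tolist())
for n in (T,S):
    k=pT if n is T else pS
    g=least_squares(lambda q:(proj(n,case2w(q,C))-k).ravel(),f.x);print(g.x,case2w(g.x,[-.114,0,.106]))
print(case2w(f.x,[-.114,0,.106]))
L=[(-.128,-.024,.126),(-.128,-.016,.126),(-.128,.016,.126),(-.128,.024,.126)]
print('lug proj top crop',(proj(T,case2w(f.x,L))-[255,150])*4.5)
E
python3 fit2.py
```

```text
[[ 0.45801531 -0.32115293  0.028     ]
 [ 0.44376467 -0.29187101  0.028     ]
 [ 0.47427394 -0.27760604  0.028     ]
 [ 0.48821319 -0.30682493  0.028     ]] centre [ 0.46606678 -0.29936373  0.028     ] tip [ 0.46648476 -0.29955306  0.113     ]
edge len 0.03256549964945553 az 25.950793913655502
edge len 0.033679439939520314 az 25.058988696025015
edge len 0.03237353662662162 az 25.504078912878285
edge len 0.03342459925686467 az 25.38296209775831
[ 0.61317437 -0.02876942  0.09752419] [[-0.1, -0.3], [-0.6, -0.3], [-1.1, -1.2], [-0.4, -1.7], [-0.3, -1.5], [-0.7, -1.0], [-1.1, -0.5], [-0.9, -0.0]]
[ 0.61149304 -0.02981261  0.09961445] [[ 0.49805818 -0.04114989  0.106     ]]
[ 0.61517414 -0.02771029  0.09400806] [[ 0.50167751 -0.03841143  0.106     ]]
[[ 0.49971607 -0.03986957  0.106     ]]
lug proj top crop [[465.56536568 598.34267868]
 [445.2426603  600.16414989]
 [363.96219242 607.44910678]
 [343.64466346 609.27011404]]
```

```bash
cat > kin.py <<'E'
from h import *
from scipy.optimize import least_squares
import itertools,sys
D=np.array([json.loads(l) for l in open('log.jsonl')]);_,i=np.unique(np.round(D[:,0],3),return_index=True);D=D[i]
def fk(q,S,o,L):
    # L: d1,a,b,c, ex (elbow offset), ex2 ,wx
    z=lambda t:R.from_euler('z',t);y=lambda t:R.from_euler('y',t)
    r=z(S[0]*q[0]+o[0]);p=np.array([0,0,L[0]])
    r=r*y(S[1]*q[1]+o[1]);r=r*z(S[2]*q[2]+o[2]);p=p+r.apply([L[4],0,L[1]])
    r=r*y(S[3]*q[3]+o[3]);r=r*z(S[4]*q[4]+o[4]);p=p+r.apply([L[5],0,L[2]])
    r=r*y(S[5]*q[5]+o[5]);r=r*z(S[6]*q[6]+o[6]);p=p+r.apply([0,0,L[3]])
    return p,r
def res(v,S,off):
    e=[]
    o=v[:7];L=np.r_[v[7:11],v[11:13] if off else [0,0]]
    for d in D:
        p,r=fk(d[1:8],S,o,L);e+=[*((p-d[8:11])*10),*((R.from_rotvec(d[11:14]).inv()*r).as_rotvec())]
    e+=list(.003*v[:7])
    return np.array(e)
if __name__=='__main__':
    print(len(D))
    out=[]
    for s in itertools.product((1,-1),repeat=4):
        S=np.array([s[0],1,s[1],1,s[2],1,s[3]])
        for o1,o7 in itertools.product((0,np.pi),(0,np.pi)):
            f=least_squares(res,np.r_[o1,0,0,0,0,0,o7,.35,.45,.45,.12],args=(S,False),max_nfev=60)
            out.append((f.cost,S,f.x))
    out.sort(key=lambda t:t[0])
    for c,S,x in out[:5]:print(c,S,np.round(x,3).tolist())
E
python3 kin.py
```

```text
6
0.002156700778232244 [-1  1 -1  1 -1  1 -1] [-0.082, 0.046, -0.019, -0.053, 0.023, 0.011, 1.465, 0.614, 0.534, 0.421, 0.509]
0.0021567007784478336 [-1  1 -1  1 -1  1 -1] [-0.082, 0.046, -0.019, -0.053, 0.023, 0.011, 1.465, 0.614, 0.534, 0.421, 0.509]
0.002329688374091669 [-1  1 -1  1 -1  1 -1] [6.201, 0.046, -0.019, -0.053, 0.023, 0.011, 1.465, 0.614, 0.534, 0.421, 0.509]
0.002590196606234941 [-1  1 -1  1 -1  1 -1] [6.201, 0.046, -0.019, -0.053, 0.023, 0.011, 7.748, 0.614, 0.534, 0.421, 0.509]
0.002846761116824265 [-1  1 -1  1  1  1 -1] [-0.074, 0.004, -0.015, 3.128, -0.007, -3.138, 1.481, 1.404, 0.535, -0.431, 1.304]
```

```bash
cat > kin2.py <<'E'
from h import *
from scipy.optimize import least_squares
import sys
S=np.array([-1,1,-1,1,-1,1,-1])
def load():
    D=np.array([json.loads(l) for l in open('log.jsonl')]);_,i=np.unique(np.round(D[:,0],3),return_index=True);return D[i]
def fk(q,v):
    o7=np.pi/2
    z=lambda t:R.from_euler('z',t);y=lambda t:R.from_euler('y',t)
    r=z(-q[0]);p=np.array([0,0,v[0]])
    r=r*y(q[1])*z(-q[2]);p=p+r.apply([v[4],v[5],v[1]])
    r=r*y(q[3])*z(-q[4]);p=p+r.apply([v[6],v[7],v[2]])
    r=r*y(q[5])*z(-q[6]+o7);p=p+r.apply(np.array([0,0,v[3]]))+ (r*z(q[6]-o7)).apply([v[8],v[9],0])
    return p,r
reg=np.r_[[.35,.45,.45,.12],np.zeros(6)]
def res(v,D):
    e=[]
    for d in D:
        p,r=fk(d[1:8],v);e+=list((p-d[8:11]))
    return np.r_[e,.001*(v-reg)]
def fit():
    D=load();f=least_squares(res,reg,args=(D,));return f.x,D
if __name__=='__main__':
    v,D=fit();print(np.round(v,4).tolist())
    for d in D:
        p,r=fk(d[1:8],v);print(np.round((p-d[8:11])*1000,1),np.round((R.from_rotvec(d[11:14]).inv()*r).as_rotvec(),3))
E
python3 kin2.py
```

```text
[2.1895, 0.5355, 0.4331, 2.083, 0.008, -0.0503, 0.0052, 0.0003, -0.0088, 0.0003]
[-2.2  6.9 -3.3] [-0.  0. -0.]
[ 0.8  0.9 -0.7] [-0. -0.  0.]
[-1.2 -1.   0.1] [-0.  0.  0.]
[0.9 1.6 0.1] [-0.  0.  0.]
[-4.7  0.1  1.9] [-0.  0. -0.]
[-3.7 -0.1  1.9] [-0. -0.  0.]
```

```bash
python3 - <<'E'
s=open('kin2.py').read()
s=s.replace("r=z(-q[0]);p=np.array([0,0,v[0]])\n    r=r*y(q[1])*z(-q[2]);p=p+r.apply([v[4],v[5],v[1]])","r=z(-q[0]);p=np.array([0,0,v[0]])+r.apply([v[10],v[11],0])\n    r=r*y(q[1]);r=r*z(-q[2]);p=p+r.apply([v[4],v[5],v[1]])")
s=s.replace("np.zeros(6)]","np.zeros(8)]").replace(".001*(v-reg)","np.array([.02,.002,.002,.02]+[.004]*8)*(v-reg)")
open('kin2.py','w').write(s)
E
python3 kin2.py
```

```text
[0.2761, 0.5553, 0.4273, 0.1945, 0.0011, -0.0167, -0.0004, -0.0003, 0.0008, -0.0003, 0.0008, -0.0361]
[-0. -0. -0.] [-0.  0. -0.]
[0.2 0.1 0. ] [-0. -0.  0.]
[-0. -0.  0.] [-0.  0.  0.]
[-0. -0.  0.] [-0.  0.  0.]
[-0.  0.  0.] [-0.  0. -0.]
[-0.  0.  0.] [-0. -0.  0.]
```

```bash
cat > ik.py <<'E'
from kin2 import *
LO=np.array([-2.62,-.44,-1.27,.08,-1.32,.12,-2.74]);HI=np.array([2.62,2.09,1.32,2.57,4.46,2.0,2.74])
def Rtilt(al,th,flip):
    # tool z tilted th from down toward azimuth al; tool x down/back (flip=1) or up/forward (-1)
    c,s=np.cos(al),np.sin(al);z=np.array([np.sin(th)*c,np.sin(th)*s,-np.cos(th)])
    x=np.array([-np.cos(th)*c,-np.cos(th)*s,-np.sin(th)])*flip
    return R.from_matrix(np.c_[x,np.cross(z,x),z])
def ik(P,Rt,q0,v,ahead=.159):
    p=np.asarray(P)-Rt.apply([0,0,ahead])
    def r(q):
        pp,rr=fk(q,v);return np.r_[(pp-p)*5,(Rt.inv()*rr).as_rotvec(),.003*(q-q0)]
    f=least_squares(r,np.clip(q0,LO+.01,HI-.01),bounds=(LO,HI),max_nfev=80);e=r(f.x)[:6];return f.x,np.linalg.norm(e)
E
cat > study.py <<'E'
from ik import *
v,D=fit();q0=D[-1][1:8];rad=np.radians
pin=np.array([.4655,-.2985,.06])
for al in(25.5,115.5,-154.5,-64.5):
  for flip in(1,-1):
    for th in(45,60,75):
        q=q0.copy();ok=[];tr=[]
        pts=[]
        for k in np.linspace(0,1,8)[1:]: pts.append((pin+[0,0,.15*(1-k)],th*k))
        lay=np.array([.48,-.39,.03])
        for k in np.linspace(0,1,5)[1:]: pts.append((pin+(lay+[0,0,.05]-pin)*k,th))
        for k in np.linspace(0,1,8)[1:]: pts.append((lay+[0,0,.05*(1-k)],th-99*k))
        # initial yaw change
        q,e=ik(pin+[0,0,.2],Rtilt(rad(al),0,flip),q,v)
        es=[e]
        for P,t in pts:
            q,e=ik(P,Rtilt(rad(al),rad(t),flip),q,v);es.append(e);tr.append(q)
        tr=np.array(tr);m=np.minimum(tr-LO,HI-tr).min(0)
        print(al,flip,th,'err',np.round(max(es[:8]),3),round(max(es),3),'margin',np.round(m,2),'maxstep',round(np.abs(np.diff(tr,axis=0)).max(),2))
E
python3 study.py
```

```text
25.5 1 45 err 0.0 0.0 margin [0.9  0.79 0.13 0.45 1.08 0.12 0.  ] maxstep 0.39
25.5 1 60 err 0.0 0.072 margin [0.75 0.78 0.   0.45 1.09 0.13 0.  ] maxstep 0.52
25.5 1 75 err 0.125 0.252 margin [0.66 0.55 0.   0.44 1.1  0.07 0.  ] maxstep 0.61
25.5 -1 45 err 0.0 0.0 margin [1.43 0.88 0.12 0.41 0.   0.45 1.71] maxstep 0.63
25.5 -1 60 err 0.0 0.0 margin [1.1  0.99 0.13 0.41 0.   0.45 1.5 ] maxstep 0.78
25.5 -1 75 err 0.0 0.0 margin [1.   0.95 0.14 0.41 0.   0.48 1.34] maxstep 0.76
115.5 1 45 err 0.834 0.951 margin [1.33 0.73 0.   0.22 1.73 0.03 0.  ] maxstep 0.59
115.5 1 60 err 0.853 0.953 margin [1.33 0.61 0.   0.33 1.48 0.   0.  ] maxstep 0.6
115.5 1 75 err 0.844 0.956 margin [1.33 0.49 0.   0.49 1.27 0.   0.  ] maxstep 0.62
115.5 -1 45 err 0.0 0.403 margin [2.06 0.93 0.22 0.32 0.   0.   0.73] maxstep 0.43
115.5 -1 60 err 0.0 0.043 margin [1.72 0.85 0.64 0.3  0.71 0.   1.26] maxstep 1.28
115.5 -1 75 err 0.039 0.247 margin [1.64 0.73 0.64 0.43 0.73 0.   1.27] maxstep 0.91
-154.5 1 45 err 0.0 0.0 margin [1.44 0.82 0.06 0.59 0.   0.62 1.62] maxstep 0.49
-154.5 1 60 err 0.0 0.0 margin [1.
[... 168 characters left out ...]
79 0.05 0.67 1.17 0.3  0.  ] maxstep 0.49
-154.5 -1 60 err 0.0 0.0 margin [1.02 0.88 0.28 0.67 1.2  0.29 0.  ] maxstep 0.46
-154.5 -1 75 err 0.0 0.0 margin [1.36 0.81 0.62 0.69 1.22 0.27 0.  ] maxstep 0.46
-64.5 1 45 err 0.0 0.0 margin [1.59 0.8  0.43 0.12 1.04 0.   1.22] maxstep 1.43
-64.5 1 60 err 0.0 0.0 margin [1.58 0.81 0.37 0.05 1.07 0.   0.89] maxstep 1.32
-64.5 1 75 err 0.0 0.0 margin [1.55 0.8  0.27 0.04 1.1  0.   0.68] maxstep 2.07
-64.5 -1 45 err 0.598 0.965 margin [1.33 0.6  0.   0.2  1.64 0.   0.  ] maxstep 0.51
-64.5 -1 60 err 0.598 0.921 margin [1.33 0.82 0.   0.12 2.2  0.23 0.  ] maxstep 0.37
-64.5 -1 75 err 0.598 0.759 margin [1.33 0.91 0.   0.11 2.27 0.   0.  ] maxstep 0.42
```

```bash
cat > study2.py <<'E'
from ik import *
v,D=fit();q0=D[-1][1:8];rad=np.radians
pin=np.array([.4655,-.2985,.07]);al=rad(25.5);flip=-1
for th in(45,60,70):
  for lay in((.42,-.38,.02),(.50,-.42,.02),(.5,-.3,.02)):
    lay=np.array(lay);q=q0.copy();tr=[]
    q,e=ik(pin+[0,0,.2],Rtilt(al,0,flip),q,v);tr.append(np.r_[q,e])
    pts=[]
    for k in np.linspace(0,1,7)[1:]: pts.append((pin+[0,0,.2]-.1*k*np.array([np.cos(al),np.sin(al),0]),th*k))
    pts+=[(pin,th)]
    for k in np.linspace(0,1,4)[1:]: pts.append((pin+(lay+[0,0,.06]-pin)*k,th))
    for k in np.linspace(0,1,7)[1:]: pts.append((lay+[0,0,.06*(1-k)],th-99*k))
    for P,t in pts:
        q,e=ik(P,Rtilt(al,rad(t),flip),q,v);tr.append(np.r_[q,e])
    tr=np.array(tr);print(th,lay);print(np.round(tr[[0,3,6,7,10,13,16]],2))
E
python3 study2.py
```

```text
45 [ 0.42 -0.38  0.02]
[[-0.37  0.57  1.32  1.78 -0.58  1.26 -0.02  0.  ]
 [-0.12  0.36  1.22  1.97 -0.81  1.17  0.33  0.  ]
 [ 0.37  0.42  1.03  2.08 -1.13  1.41  0.83  0.  ]
 [ 1.15  0.65 -0.3   2.16 -1.32  0.61  1.01  0.  ]
 [ 1.22  0.66 -0.17  2.03 -1.11  0.78  0.9   0.  ]
 [ 0.23  0.65  0.54  1.92 -0.37  0.72 -0.15  0.  ]
 [-0.16  1.19  0.83  1.55 -0.04  1.24 -0.6   0.  ]]
45 [ 0.5  -0.42  0.02]
[[-0.37  0.57  1.32  1.78 -0.58  1.26 -0.02  0.  ]
 [-0.12  0.36  1.22  1.97 -0.81  1.17  0.33  0.  ]
 [ 0.37  0.42  1.03  2.08 -1.13  1.41  0.83  0.  ]
 [ 1.15  0.65 -0.3   2.16 -1.32  0.61  1.01  0.  ]
 [ 1.1   0.73 -0.15  1.86 -1.08  0.79  0.75  0.  ]
 [ 0.24  0.75  0.54  1.68 -0.39  0.86 -0.2   0.  ]
 [-0.06  1.27  0.82  1.25 -0.04  1.42 -0.58  0.  ]]
45 [ 0.5  -0.3   0.02]
[[-0.37  0.57  1.32  1.78 -0.58  1.26 -0.02  0.  ]
 [-0.12  0.36  1.22  1.97 -0.81  1.17  0.33  0.  ]
 [ 0.37  0.42  1.03  2.08 -1.13  1.41  0.83  0.  ]
 [ 1.15  0.65 -0.3   2.16 -1.32  0.61  1.01  0.  ]
 [ 1.09  0.65 -0.29  2.11 -1.3   0.6   0.93  0.  ]
 [ 0.03  0.68  0.57  1.86 -0.41  0.78 -0.31  0.  ]
 [-0.23  
[... 1628 characters left out ...]
-0.02  0.  ]
 [ 0.08  0.37  1.13  2.04 -1.02  1.24  0.58  0.  ]
 [ 0.92  0.56  0.53  2.14 -1.32  1.61  1.15  0.  ]
 [ 1.59  1.03 -0.67  2.12 -1.32  0.68  1.34  0.  ]
 [ 1.5   1.02 -0.54  1.82 -1.13  0.87  1.03  0.  ]
 [ 0.76  0.66  0.05  1.81 -0.63  0.66  0.18  0.  ]
 [ 0.07  0.97  0.62  1.49 -0.1   1.09 -0.53  0.  ]]
70 [ 0.5  -0.3   0.02]
[[-0.37  0.57  1.32  1.78 -0.58  1.26 -0.02  0.  ]
 [ 0.08  0.37  1.13  2.04 -1.02  1.24  0.58  0.  ]
 [ 0.92  0.56  0.53  2.14 -1.32  1.61  1.15  0.  ]
 [ 1.59  1.03 -0.67  2.12 -1.32  0.68  1.34  0.  ]
 [ 1.58  1.05 -0.74  2.09 -1.32  0.62  1.29  0.  ]
 [ 0.63  0.56  0.02  2.03 -0.74  0.49  0.16  0.  ]
 [-0.12  0.92  0.64  1.64 -0.15  1.06 -0.64  0.  ]]
```

```bash
cat > study3.py <<'E'
from ik import *
v,D=fit();q0=D[-1][1:8].copy();q0[6]-=1.5;rad=np.radians
res=[]
for P in((.45,-.36,.07),(.5,-.33,.07)):
  pin=np.array(P)
  for al in range(-180,180,20):
    for flip in(1,-1):
      for th in(50,65):
        a=rad(al);q=q0.copy();tr=[]
        q,e=ik(pin+[0,0,.2],Rtilt(a,0,flip),q,v)
        if e>1e-2: continue
        pts=[]
        for k in np.linspace(0,1,6): pts.append((pin+[0,0,.15]-.1*k*np.array([np.cos(a),np.sin(a),0]),th*k))
        pts+=[(pin,th),(pin+[0,0,.05],th)]
        for k in np.linspace(0,1,7)[1:]: pts.append((pin+[0,0,.05-.1*k],th-99*k))
        for p,t in pts:
            q,e=ik(p,Rtilt(a,rad(t),flip),q,v);tr.append(np.r_[q,e])
        tr=np.array(tr);m=np.minimum(tr[:,:7]-LO,HI-tr[:,:7]).min(0)
        res.append((m.min() if tr[:,7].max()<.01 else -1,P[:2],al,flip,th,np.round(m,2).tolist(),np.abs(np.diff(tr[:,:7],axis=0)).max().round(2)))
res.sort(key=lambda r:-r[0])
for r in res[:14]:print(r)
E
python3 study3.py
```

```text
(np.float64(0.43911986836892714), (0.5, -0.33), -120, 1, 50, [1.64, 0.89, 0.44, 0.73, 0.53, 0.63, 1.8], np.float64(0.37))
(np.float64(0.41418017427295706), (0.45, -0.36), -120, 1, 50, [1.55, 0.86, 0.41, 0.65, 0.58, 0.58, 1.76], np.float64(0.38))
(np.float64(0.39369692917990307), (0.5, -0.33), -100, 1, 50, [1.69, 0.85, 0.41, 0.54, 0.78, 0.39, 1.8], np.float64(0.41))
(np.float64(0.3914574170092088), (0.45, -0.36), -140, 1, 65, [1.66, 0.87, 0.39, 0.63, 0.42, 0.43, 1.93], np.float64(0.37))
(np.float64(0.38738670574876943), (0.5, -0.33), -120, 1, 65, [1.76, 0.89, 0.39, 0.72, 0.65, 0.6, 1.96], np.float64(0.33))
(np.float64(0.36185908046139803), (0.45, -0.36), -120, 1, 65, [1.66, 0.86, 0.36, 0.64, 0.7, 0.55, 1.91], np.float64(0.34))
(np.float64(0.3252162353431465), (0.5, -0.33), -100, 1, 65, [1.76, 0.85, 0.33, 0.54, 0.89, 0.44, 1.9], np.float64(0.36))
(np.float64(0.3012442312396668), (0.45, -0.36), -100, 1, 65, [1.66, 0.8, 0.3, 0.42, 0.96, 0.3, 1.87], np.float64(0.41))
(np.float64(0.30109700330867284), (0.5, -0.33), -140, 1, 65, [1.76, 0.85, 0.41, 0.65, 0.37, 0.3, 1.98], np.float64(0.38))
(np.float64(0.27306855534678665), (0.45, -0.36), -140, 1, 50, [1.51, 0.87, 0.43, 0.64, 0.27, 0.54, 1.69], np.float64(0.37))
(np.float64(0.27178522121746407), (0.45, -0.36), -100, 1, 50, [1.6, 0.79, 0.39, 0.42, 0.84, 0.27, 1.77], np.float64(0.46))
(np.float64(0.23932394192888617), (0.5, -0.33), -80, 1, 50, [1.65, 0.74, 0.4, 0.31, 1.12, 0.24, 1.44], np.float64(0.71))
(np.float64(0.22166946050072367), (0.45, -0.36), -80, 1, 50, [1.52, 0.66, 0.61, 0.22, 1.12, 0.33, 1.27], np.float64(0.69))
(np.float64(0.22025824095895663), (0.5, -0.33), 60, -1, 50, [1.76, 0.83, 0.22, 0.7, 0.32, 0.37, 1.67], np.float64(0.29))
```

```bash
cat >> h.py <<'E'
def Rx(azdeg): return Rdown(np.radians(azdeg-90))
E
python3 - <<'E'
from h import *
row([.4655,-.2985,.18],Rx(25.5),.159)
from ik import *
v,D=fit();q=D[-1][1:8]
for a in(130,75,25.5): q,e=ik([.4655,-.2985,.18],Rx(a),q,v);print(np.round(q,2),e)
E
```

```text
row [50.1, -3.3, 86.7] [0.0005, -0.001, 2.7969] | dist 1.6 rot 15.0
[-0.02  0.44  0.69  1.87 -0.34  0.95  1.52] 1.0092789606413643e-05
[-0.2   0.53  0.98  1.88 -0.52  1.01  0.75] 9.38929494220591e-06
[-0.3   0.66  1.22  1.89 -0.7   1.11  0.07] 7.655841897549588e-06
```

```bash
python3 -m pendant '[[[25,-2,0,0,0,0.18,-1],[50,-3,0,0,0,0.36,-1],[50,-3,0,0,0,0.54,-1],[50,-3,0,0,0,0.72,-1],[50,-3,0,0,0,0.9,-1],[50,-3,0,0,0,1.08,-1],[50,-3,0,0,0,1.26,-1],[50,-3,0,0,0,1.44,-1],[50,-3,0,0,0,1.62,-1],[50,-3,0,0,0,1.8,-1],[50,-3,0,0,0,1.98,-1],[50,-3,0,0,0,2.16,-1],[50,-3,0,0,0,2.34,-1],[50,-3,20,0,0,2.52,-1],[50,-3,50,0,0,2.7,-1],[50,-3,80,0,0,2.797,-1],[50,-3,87,0,0,2.797,-1],[50,-3,87,0,0,2.797,-1]]]'; python3 - <<'E'
from h import *
show()
row([.4655,-.2985,.085],Rx(25.5),.159)
save('wrist','w3.png')
E
```

```text
clock: 7.52
position: [0.4654, -0.2993, 0.3391]
ee_rot: [-3.064, -0.694, -0.0]
force: [-0.6, -0.2, 0.2]
width: 1.001
t 7.525 tcp [ 0.4654 -0.2993  0.3391] tip [ 0.4654 -0.2992  0.1611] grasp [ 0.4654 -0.2992  0.1801] F [-0.6 -0.2  0.2] T [-0.09  0.14 -0.02] w 1.001 j [-0.231  0.563  1.052  1.886 -0.571  1.031 -0.06 ]
[[0.902, 0.431, -0.0], [0.431, -0.902, 0.0], [0.0, -0.0, -1.0]]
row [0.4, -0.6, 95.1] [-0.0003, -0.0001, 0.0006] | dist 1.5 rot 0.0
```

View pics/w3.png

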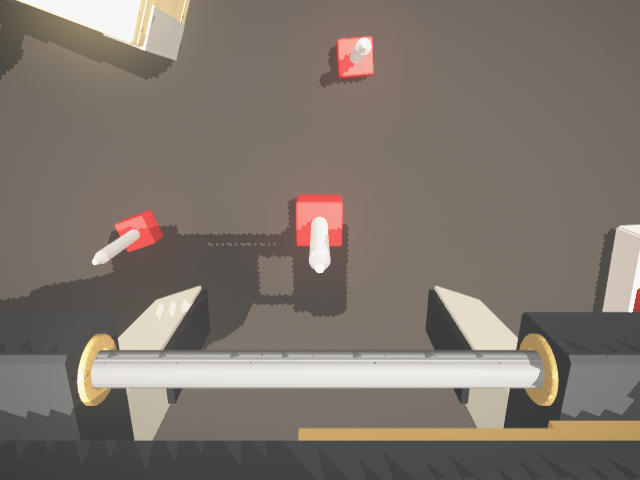

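```bash
python3 -m pendant '[[[0,0,35,0,0,0,-1],[0,0,65,0,0,0,-1],[0,0,85,0,0,0,-0.5],[0,0,95,0,0,0,0],[0,0,95,0,0,0,0.5],[0,0,95,0,0,0,1],[0,0,95,0,0,0,1],[0,0,95,0,0,0,1],[0,0,95,0,0,0,1]]]' 15; python3 - <<'E'
from h import *
show()
save('wrist','w4.png',(200,160,440,480),1.8)
E
```

```text
clock: 8.7
position: [0.4652, -0.2996, 0.2439]
ee_rot: [3.065, 0.69, 0.0]
force: [0.1, -0.2, 0.2]
width: 0.289
t 8.7 tcp [ 0.4652 -0.2996  0.2439] tip [ 0.4653 -0.2996  0.0659] grasp [ 0.4653 -0.2996  0.0849] F [ 0.1 -0.2  0.2] T [-0.09  0.12 -0.01] w 0.289 j [-0.136  0.675  0.919  1.971 -0.716  0.859  0.05 ]
[[0.904, 0.429, 0.0], [0.429, -0.904, -0.0], [0.0, 0.0, -1.0]]
```

View pics/w4.png

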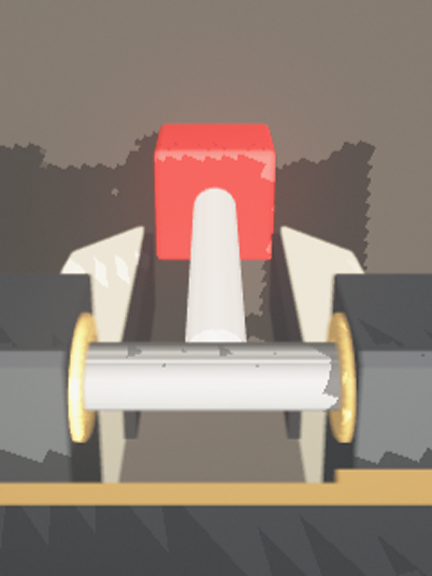

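```bash
python3 - <<'E'
from h import *
row([.41,-.39,.0849],Rx(55),.159)
E
```

```text
row [-88.6, 58.0, -0.1] [0.0002, -0.0002, -0.5171] | dist 1.7 rot 2.8
```

```bash
python3 -m pendant '[[[0,0,0,0,0,0,1],[0,0,0,0,0,0,1],[0,0,0,0,0,0,1],[0,0,-15,0,0,0,1],[0,0,-30,0,0,0,1],[-30,20,-30,0,0,-0.13,1],[-60,40,-30,0,0,-0.26,1],[-80,52,-30,0,0,-0.39,1],[-88.6,58,-30,0,0,-0.517,1],[-88.6,58,-30,0,0,-0.517,1],[-88.6,58,-15,0,0,-0.517,1],[-88.6,58,-4,0,0,-0.517,1],[-88.6,58,-1,0,0,-0.517,1],[-88.6,58,0,0,0,-0.517,1],[-88.6,58,0,0,0,-0.517,1]]]' 20; python3 - <<'E'
from h import *
show()
save('wrist','w5.png',(200,160,440,480),1.8)
save('scene','s5.png',(60,120,300,340),3)
E
```

```text
clock: 10.62
position: [0.4101, -0.3898, 0.2436]
ee_rot: [-2.787, -1.45, 0.0]
force: [0.2, 0.3, 0.5]
width: 0.124
t 10.625 tcp [ 0.4101 -0.3898  0.2436] tip [ 0.41   -0.3898  0.0656] grasp [ 0.41   -0.3898  0.0846] F [0.2 0.3 0.5] T [0.03 0.2  0.02] w 0.124 j [ 0.15   0.63   0.76   1.933 -0.591  0.815  0.625]
[[0.574, 0.819, -0.0], [0.819, -0.574, 0.0], [-0.0, -0.0, -1.0]]
```

View pics/w5.png

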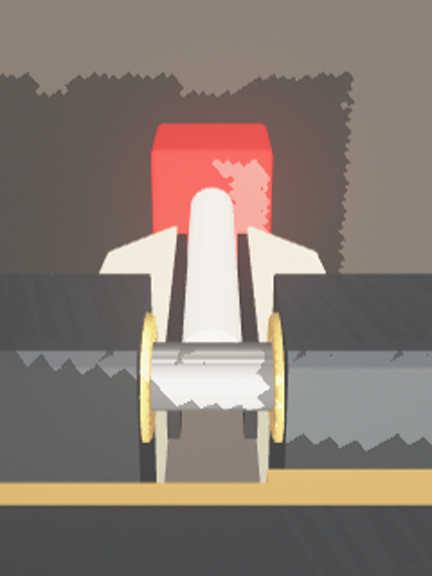

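View pics/s5.png

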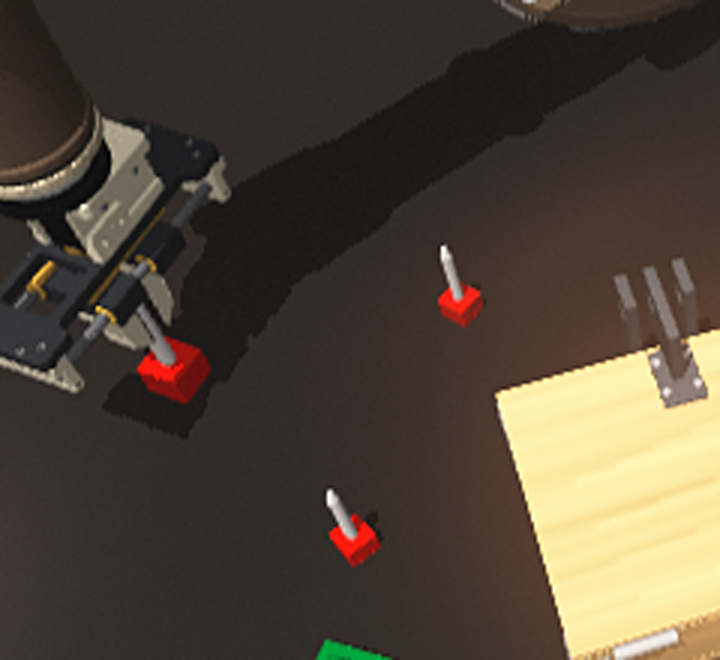

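```bash
python3 - <<'E'
from ik import *
v,D=fit();print(np.round(v,4));q=D[-1][1:8];al=np.radians(-125);T=np.radians
d=lambda t:Rtilt(al,T(t),1).apply([0,0,1])
P=np.array([.41,-.39,.048])
for k in np.linspace(0,1,6):
    q,e=ik(P+[0,0,.1*(1-k)]-d(55)*.08*k,Rtilt(al,T(55*k),1),q,v,.170);print(np.round(q,2),round(e,4))
q,e=ik(P,Rtilt(al,T(55),1),q,v,.170);print('grasp',np.round(q,2),round(e,4))
for k in np.linspace(0,1,8):
    q,e=ik(P+[0,0,.06-.09*k],Rtilt(al,T(55-99*k),1),q,v,.170);print(np.round(q,2),round(e,4))
from h import *
row(P+[0,0,.1],Rtilt(al,0,1),.17)
print((Rtilt(al,0,1).inv()*R.from_rotvec(arm.observe()['ee_rot'])).as_rotvec())
row(P-d(55)*.08,Rtilt(al,T(55),1),.17)
E
```

```text
[ 2.753e-01  5.568e-01  4.274e-01  1.948e-01  7.000e-04 -1.630e-02
 -1.000e-04 -3.000e-04  5.000e-04 -3.000e-04  3.000e-04 -3.650e-02]
[ 0.09  0.54  0.85  1.87 -0.49  0.95  0.54] 0.0
[-0.13  0.6   0.96  1.91 -0.39  0.87  0.38] 0.0
[-0.31  0.72  1.07  1.93 -0.32  0.83  0.24] 0.0
[-0.44  0.87  1.14  1.92 -0.27  0.83  0.11] 0.0
[-0.53  1.04  1.18  1.9  -0.23  0.86 -0.  ] 0.0
[-0.6   1.22  1.21  1.85 -0.2   0.92 -0.11] 0.0
grasp [-0.51  1.27  1.15  1.92 -0.22  0.75 -0.09] 0.0
[-0.53  1.19  1.22  1.92 -0.17  0.81 -0.05] 0.0
[-0.43  0.99  1.15  1.95 -0.23  0.75  0.07] 0.0
[-0.28  0.81  1.03  1.97 -0.31  0.72  0.21] 0.0
[-0.05  0.69  0.87  1.96 -0.44  0.72  0.4 ] 0.0
[ 0.21  0.64  0.69  1.94 -0.61  0.79  0.65] 0.0
[ 0.47  0.67  0.54  1.89 -0.77  0.92  0.88] 0.0
[ 0.68  0.76  0.43  1.82 -0.89  1.09  1.06] 0.0
[ 0.86  0.88  0.34  1.74 -0.96  1.27  1.17] 0.0
row [-0.2, 0.1, -74.4] [-0.0002, 0.0001, -0.0003] | dist 1.2 rot 0.0
[ 2.21316169e-04 -6.02523398e-05  2.83082081e-04]
row [204.6, 0.0, 52.2] [-0.0003, -0.9599, -0.0002] | dist 3.4 rot 5.1
```

```bash
python3 -m pendant '[[[0,0,0,0,0,0,0.6],[0,0,0,0,0,0,0],[0,0,0,0,0,0,-1],[0,0,-20,0,0,0,-1],[0,0,-50,0,0,0,-1],[0,0,-74,0,0,0,-1],[34,0,-53,0,-0.16,0,-1],[68,0,-32,0,-0.32,0,-1],[102,0,-11,0,-0.48,0,-1],[136,0,10,0,-0.64,0,-1],[170,0,31,0,-0.8,0,-1],[204.6,0,52,0,-0.96,0,-1],[204.6,0,52,0,-0.96,0,-1],[204.6,0,52,0,-0.96,0,-1],[204.6,0,52,0,-0.96,0,-1]]]' 20; python3 - <<'E'
from ik import *
from h import *
show()
al=np.radians(-125)
row([.41,-.39,.048],Rtilt(al,np.radians(55),1),.17)
save('wrist','w6.png')
save('scene','s6.png',(60,120,300,340),3)
save('top','t6.png',(380,200,620,400),3)
E
```

```text
clock: 12.6
position: [0.5267, -0.2237, 0.1939]
ee_rot: [2.189, 1.133, -1.133]
force: [0.6, 0.2, -0.3]
width: 1.001
t 12.6 tcp [ 0.5267 -0.2237  0.1939] tip [ 0.443  -0.3427  0.0914] grasp [ 0.452  -0.33    0.1023] F [ 0.6  0.2 -0.3] T [ 0.68 -0.48 -0.04] w 1.001 j [-0.595  1.199  1.192  1.853 -0.169  0.917 -0.129]
[[0.334, 0.817, -0.47], [0.47, -0.576, -0.669], [-0.817, 0.003, -0.576]]
row [2.8, -0.1, 80.1] [-0.0012, -0.0031, -0.004] | dist 1.3 rot 0.0
```

View pics/w6.png

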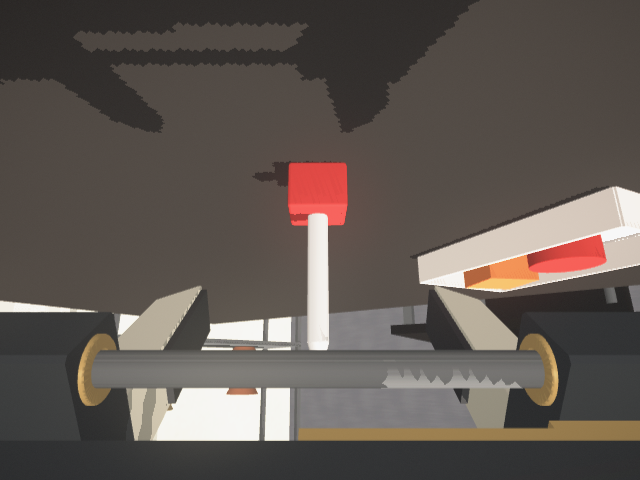

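View pics/s6.png

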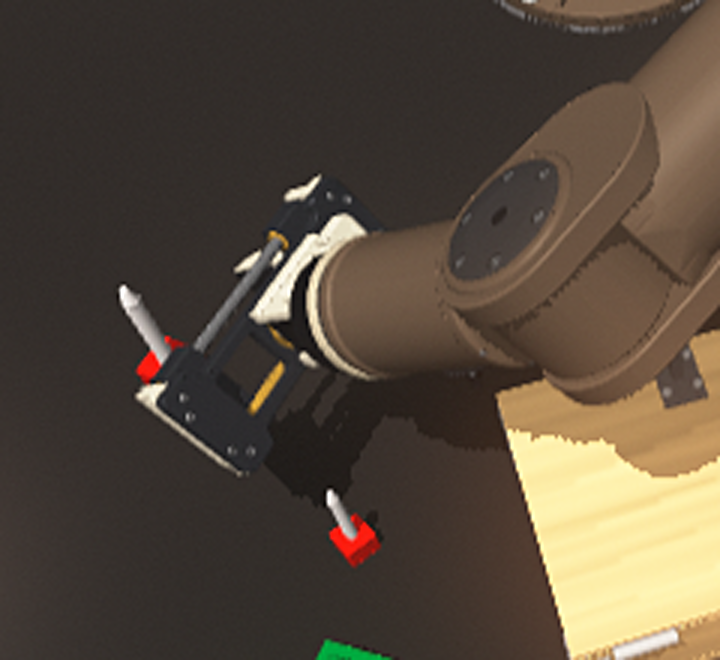

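View pics/t6.png

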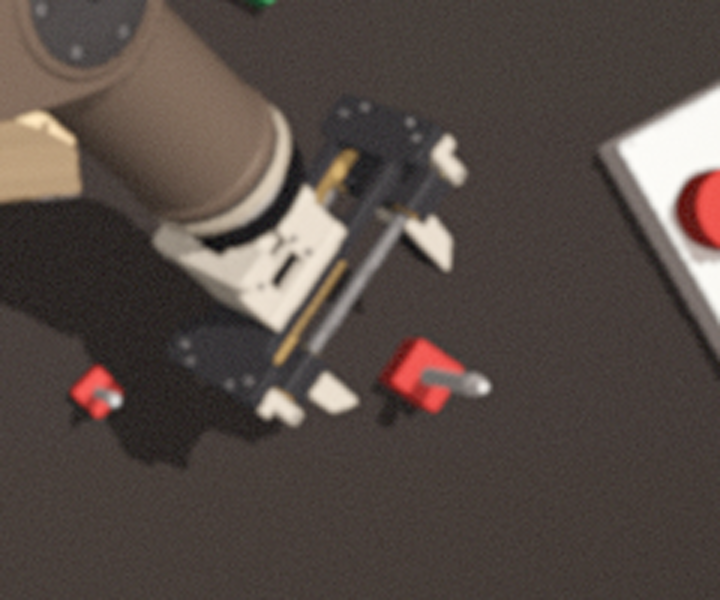

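```bash
python3 -m pendant '[[[0,0,30,0,0,0,-1],[0,0,55,0,0,0,-1],[0,0,72,0,0,0,-1],[0,0,80,0,0,0,-1],[0,0,80,0,0,0,-1]]]' 20; python3 - <<'E'
from ik import *
from h import *
show()
row([.41,-.39,.048],Rtilt(np.radians(-125),np.radians(55),1),.17)
save('wrist','w7.png',(200,160,440,480),1.8)
save('scene','s7.png',(60,170,180,270),6)
E
```

```text
clock: 13.38
position: [0.4897, -0.2763, 0.1459]
ee_rot: [2.185, 1.136, -1.137]
force: [0.2, -0.2, -0.3]
width: 0.999
t 13.375 tcp [ 0.4897 -0.2763  0.1459] tip [ 0.406  -0.3956  0.0438] grasp [ 0.4149 -0.3829  0.0547] F [ 0.2 -0.2 -0.3] T [ 0.67 -0.43 -0.02] w 0.999 j [-0.502  1.25   1.138  1.922 -0.195  0.747 -0.111]
[[0.33, 0.819, -0.47], [0.47, -0.574, -0.671], [-0.819, 0.0, -0.574]]
row [0.6, -0.0, -0.1] [-0.0006, -0.0003, -0.0005] | dist 0.0 rot 0.0
```

View pics/w7.png

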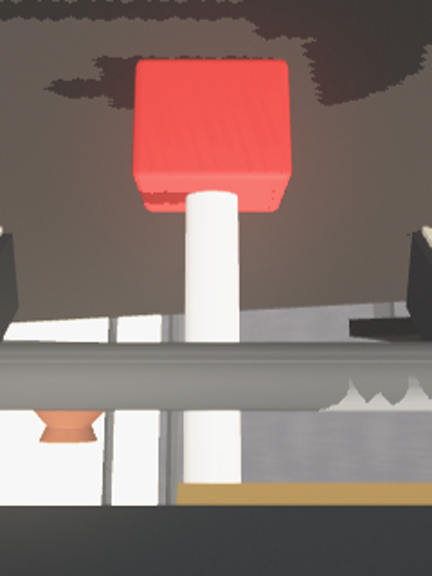

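View pics/s7.png

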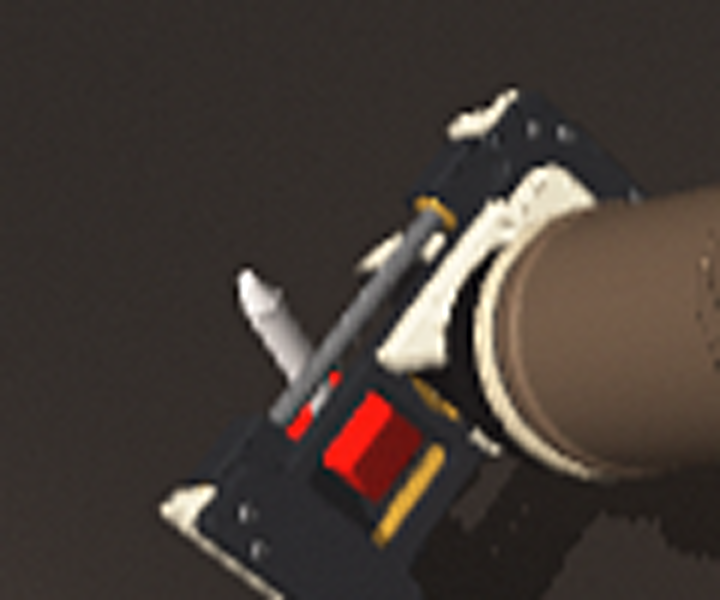

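```bash
python3 -m pendant '[[[0,0,0,0,0,0,0],[0,0,0,0,0,0,0.7],[0,0,0,0,0,0,1],[0,0,0,0,0,0,1],[0,0,0,0,0,0,1],[0,0,0,0,0,0,1],[0,0,0,0,0,0,1],[0,0,0,0,0,0,1],[0,0,0,0,0,0,1]]]' 30; python3 - <<'E'
from ik import *
from h import *
show()
for k in np.linspace(0,1,11):
    z=.103-.058*k if k>0 else .103
    row([.41,-.39,z],Rtilt(np.radians(-125),np.radians(55-99*k),1),.17)
row([.41,-.39,.016],Rtilt(np.radians(-125),np.radians(55-99),1),.17)
E
```

```text
clock: 14.6
position: [0.4897, -0.2761, 0.1458]
ee_rot: [2.184, 1.137, -1.137]
force: [0.1, -0.1, -0.6]
width: 0.119
t 14.6 tcp [ 0.4897 -0.2761  0.1458] tip [ 0.4061 -0.3955  0.0437] grasp [ 0.415  -0.3827  0.0546] F [ 0.1 -0.1 -0.6] T [ 0.71 -0.5   0.03] w 0.119 j [-0.502  1.25   1.138  1.922 -0.195  0.747 -0.111]
[[0.329, 0.819, -0.47], [0.47, -0.574, -0.671], [-0.819, -0.0, -0.574]]
row [-44.7, 0.0, -31.5] [-0.0001, 0.0001, -0.0001] | dist 0.9 rot 0.0
row [-69.2, 0.0, -25.7] [-0.0001, 0.1728, -0.0001] | dist 1.2 rot 0.9
row [-92.8, 0.0, -14.8] [-0.0001, 0.3456, -0.0001] | dist 1.5 rot 1.8
row [-114.7, 0.0, 0.8] [-0.0001, 0.5184, -0.0001] | dist 1.8 rot 2.8
row [-134.0, 0.0, 20.8] [-0.0001, 0.6912, -0.0001] | dist 2.2 rot 3.7
row [-150.2, 0.1, 44.7] [-0.0001, 0.864, -0.0001] | dist 2.5 rot 4.6
row [-162.5, 0.1, 71.9] [-0.0001, 1.0368, -0.0001] | dist 2.8 rot 5.5
row [-170.4, 0.1, 101.7] [-0.0001, 1.2096, -0.0002] | dist 3.2 rot 6.5
row [-173.7, 0.1, 133.3] [-0.0001, 1.3824, -0.0002] | dist 3.5 rot 7.4
row [-171.9, 0.1, 165.8] [-0.0001, 1.5551, -0.0002] | dist 3.8 rot 8.3
row [-165.1, 0.1, 198.4] [-0.0, 1.7279, -0.0002] | dist 4.1 rot 9.2
row [-141.3, 0.1, 215.0] [-0.0, 1.7279, -0.0002] | dist 4.1 rot 9.2
```

```bash
python3 -m pendant '[[[-15,0,-10,0,0,0,1],[-30,0,-21,0,0,0,1],[-45,0,-31.5,0,0,0,1],[-69,0,-26,0,0.173,0,1],[-93,0,-15,0,0.346,0,1],[-115,0,1,0,0.518,0,1],[-134,0,21,0,0.691,0,1],[-150,0,45,0,0.864,0,1],[-162.5,0,72,0,1.037,0,1],[-170.5,0,102,0,1.21,0,1],[-173.7,0,133,0,1.382,0,1],[-172,0,166,0,1.555,0,1],[-165,0,198.5,0,1.728,0,1],[-165,0,198.5,0,1.728,0,1],[-165,0,198.5,0,1.728,0,1],[-165,0,198.5,0,1.728,0,1]]]' 30; python3 - <<'E'
from ik import *
from h import *
show()
row([.41,-.39,.016],Rtilt(np.radians(-125),np.radians(55-99),1),.17)
save('scene','s8.png',(40,140,200,280),5)
save('top','t8.png',(400,220,600,380),4)
save('wrist','w8.png',(120,40,520,480),1.3)
E
```

```text
clock: 16.6
position: [0.344, -0.4856, 0.1689]
ee_rot: [-2.332, -1.22, -0.942]
force: [0.5, -0.2, -0.3]
width: 0.12
t 16.6 tcp [ 0.344  -0.4856  0.1689] tip [ 0.4147 -0.3845  0.0406] grasp [ 0.4071 -0.3953  0.0543] F [ 0.5 -0.2 -0.3] T [-0.85  0.6   0.02] w 0.12 j [ 0.889  0.826  0.275  1.735 -0.907  1.262  1.106]
[[0.41, 0.821, 0.397], [0.592, -0.571, 0.568], [0.693, 0.002, -0.721]]
row [-22.6, -0.8, 20.7] [-0.0006, 0.0018, 0.0038] | dist 0.5 rot 0.0
```

View pics/s8.png

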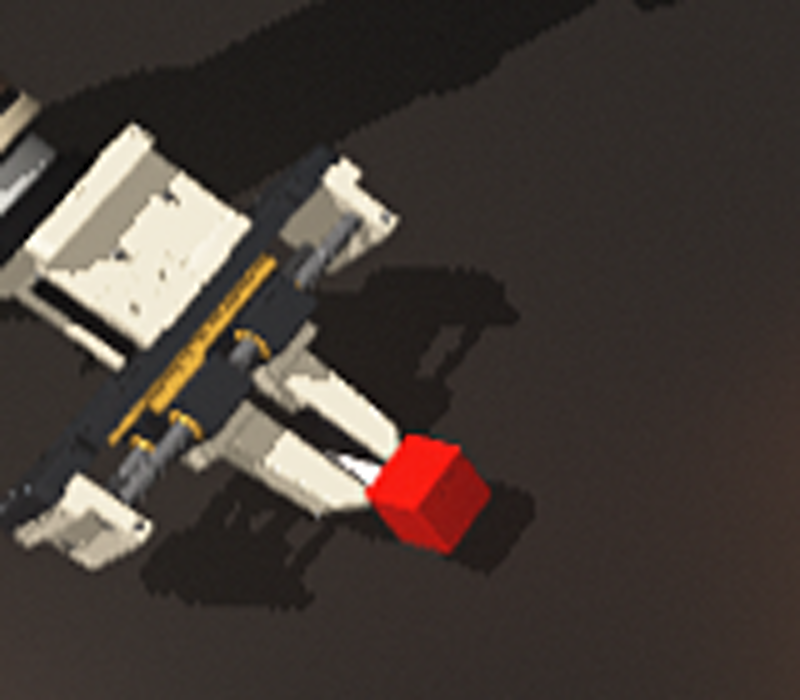

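View pics/t8.png

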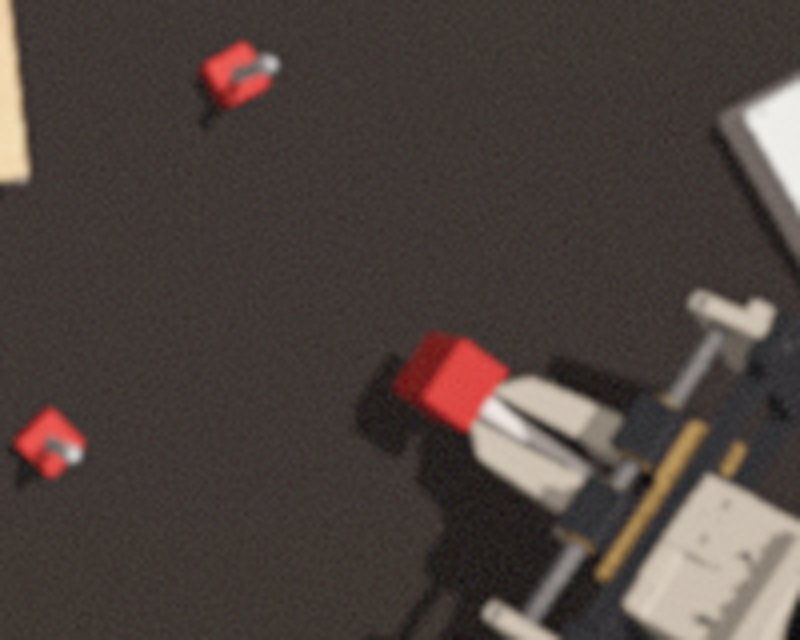

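View pics/w8.png

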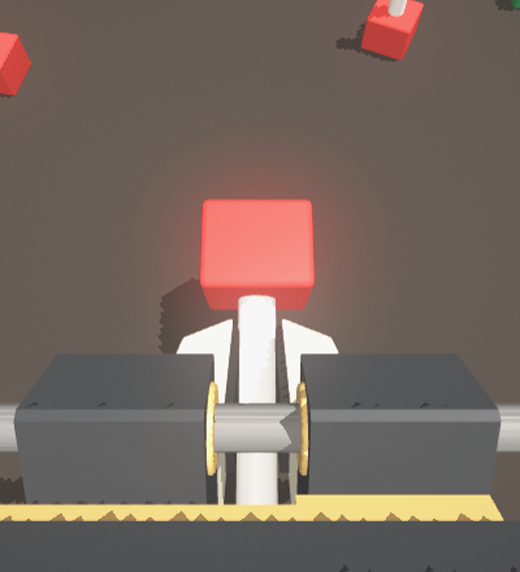

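```bash
python3 -m pendant '[[[-8,0,8,0,0,0,1],[-16,0,15,0,0,0,1],[-19,0,18,0,0,0,1],[-20.5,0,19.5,0,0,0,1],[-21,0,20,0,0,0,1],[-21,0,20,0,0,0,1]]]' 30; python3 - <<'E'
from ik import *
from h import *
show()
s=state();print('grip pt',s['position']+R.from_rotvec(s['ee_rot']).apply([0,0,.170]))
save('wrist','w9.png',(120,40,520,480),1.3)
E
```

```text
clock: 17.5
position: [0.3414, -0.4878, 0.1383]
ee_rot: [-2.333, -1.214, -0.943]
force: [0.4, -0.8, -1.4]
width: 0.122
t 17.5 tcp [ 0.3414 -0.4878  0.1383] tip [ 0.4124 -0.3866  0.0103] grasp [ 0.4048 -0.3974  0.0239] F [ 0.4 -0.8 -1.4] T [-0.92  0.64 -0.05] w 0.122 j [ 0.902  0.873  0.264  1.734 -0.925  1.233  1.141]
[[0.413, 0.819, 0.399], [0.589, -0.574, 0.569], [0.695, 0.0, -0.719]]
grip pt [ 0.40920896 -0.39113531  0.01601371]
```

View pics/w9.png

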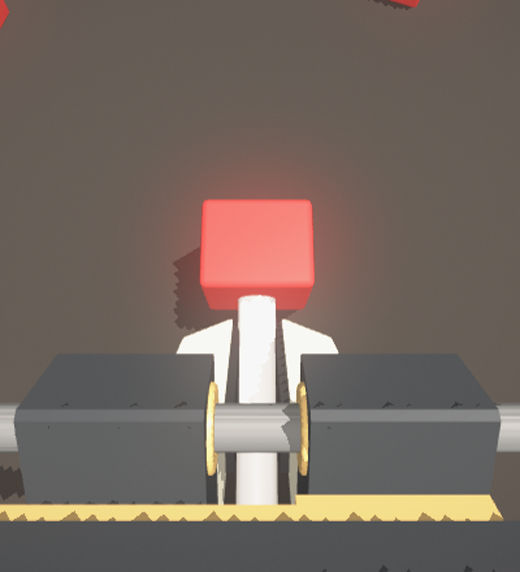

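```bash
python3 -m pendant '[[[-0.8,0,0.8,0,0,0,1],[-1.6,0,1.6,0,0,0,1],[-1.6,0,1.6,0,0,0,1],[-1.6,0,1.6,0,0,0,0.7],[-1.6,0,1.6,0,0,0,0.65],[-1.6,0,1.6,0,0,0,0.6],[-1.6,0,1.6,0,0,0,0.4]]]' 30; python3 - <<'E'
from ik import *
from h import *
show()
save('wrist','w10.png',(120,40,520,480),1.3)
E
```

```text
clock: 18.42
position: [0.3414, -0.4878, 0.136]
ee_rot: [-2.333, -1.214, -0.943]
force: [-0.3, -0.7, 0.7]
width: 0.265
t 18.425 tcp [ 0.3414 -0.4878  0.136 ] tip [ 0.4124 -0.3865  0.0079] grasp [ 0.4048 -0.3973  0.0216] F [-0.3 -0.7  0.7] T [-0.76  0.54 -0.02] w 0.265 j [ 0.902  0.877  0.263  1.734 -0.926  1.23   1.144]
[[0.413, 0.819, 0.399], [0.589, -0.574, 0.569], [0.695, 0.0, -0.719]]
```

View pics/w10.png

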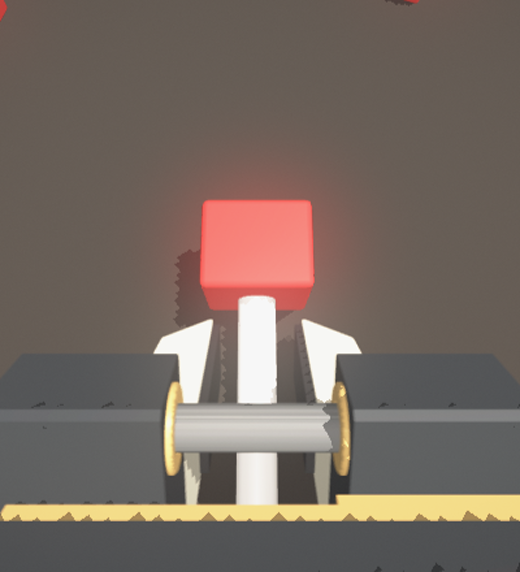

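```bash
python3 - <<'E'
from ik import *
from h import *
Rt=Rtilt(np.radians(-125),np.radians(-9),1)
P=np.array([.4296,-.3620,.0193])
row(P-Rt.apply([0,0,.09]),Rt,.164)
row(P,Rt,.164)
E
```

```text
row [175.1, 0.1, -17.4] [0.0001, -0.611, -0.0002] | dist 2.8 rot 3.3
row [123.5, 0.1, 56.3] [0.0001, -0.611, -0.0002] | dist 2.2 rot 3.3
```

```bash
python3 -m pendant '[[[0,0,-25,0,0,0,0],[0,0,-50,0,0,0,-0.5],[0,0,-75,0,0,0,-1],[40,0,-75,0,-0.15,0,-1],[80,0,-65,0,-0.3,0,-1],[120,0,-50,0,-0.45,0,-1],[155,0,-30,0,-0.611,0,-1],[175,0,-17.5,0,-0.611,0,-1],[175,0,-17.5,0,-0.611,0,-1],[175,0,-17.5,0,-0.611,0,-1]]]' 30; python3 - <<'E'
from ik import *
from h import *
show()
Rt=Rtilt(np.radians(-125),np.radians(-9),1)
P=np.array([.4296,-.3620,.0193])
row(P,Rt,.164)
c=wristcam();save('wrist','w11.png')
a=Rt.apply([-1,0,0]);print('axis',a)
y=Rt.apply([0,1,0])
# project predicted head corners: top face
sh=P+a*.016
for l in(0,-.028):
  for w in(-.017,.017):
    print(np.round(proj(c,sh+a*l+y*w-Rt.apply([0,0,1])*.017),1))
print('tip',proj(c,sh+a*.085))
E
```

```text
clock: 19.73
position: [0.4059, -0.3954, 0.27]
ee_rot: [-2.717, -1.412, -0.213]
force: [-0.1, 0.1, -0.4]
width: 1.0
t 19.725 tcp [ 0.4059 -0.3954  0.27  ] tip [ 0.4218 -0.3727  0.0942] grasp [ 0.4201 -0.3751  0.113 ] F [-0.1  0.1 -0.4] T [-0.28  0.21  0.01] w 1.0 j [ 0.348  0.544  0.548  1.888 -0.557  0.895  0.601]
[[0.568, 0.818, 0.09], [0.808, -0.575, 0.128], [0.156, -0.0, -0.988]]
row [1.3, 0.2, 90.1] [0.0002, 0.0006, -0.0013] | dist 1.4 rot 0.0
axis [-0.56651476 -0.80906692 -0.15643447]
[[287.3 283.5]]
[[347.1 283.5]]
[[286.1 236.5]]
[[348.2 236.5]]
tip [[317.37713577 390.14910105]]
```

View pics/w11.png

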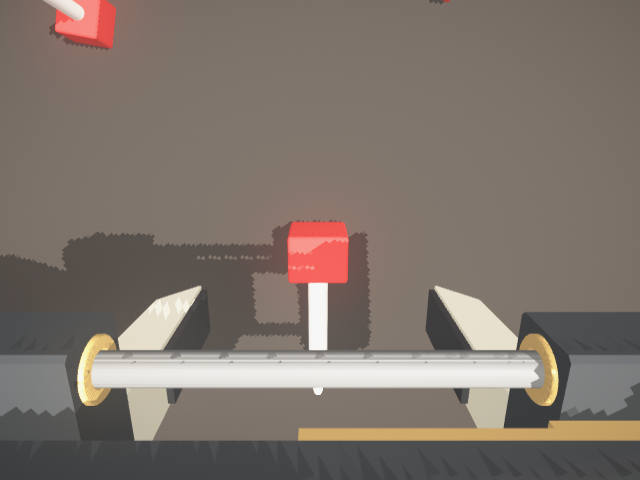

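```bash
python3 -m pendant '[[[1,0,35,0,0,0,-1],[1,0,65,0,0,0,-0.6],[1,0,83,0,0,0,-0.3],[1,0,89,0,0,0,0],[1,0,90,0,0,0,0.3],[1,0,90,0,0,0,0.6],[1,0,90,0,0,0,0.8],[1,0,90,0,0,0,0.8],[1,0,90,0,0,0,0.8],[1,0,90,0,0,0,0.8]]]' 40; python3 - <<'E'
from ik import *
from h import *
show()
c=wristcam();save('wrist','w12.png',(200,160,440,480),1.8)
# lift target: grip pt up, level pin
Rt=Rtilt(np.radians(-125),0,1)
row([.4296,-.3620,.25],Rt,.164)
L=case2w([0.61317437,-0.02876942,0.09752419],[-.114,.15,.25])[0]
row(L,Rx(90+5.6),.164)
E
```

```text
clock: 21.02
position: [0.4155, -0.3825, 0.1819]
ee_rot: [-2.717, -1.414, -0.215]
force: [1.1, 0.0, 5.6]
width: 0.371
t 21.025 tcp [ 0.4155 -0.3825  0.1819] tip [ 0.4316 -0.3598  0.0061] grasp [ 0.4299 -0.3622  0.0248] F [1.1 0.  5.6] T [-0.12  0.23  0.01] w 0.371 j [ 0.39   0.663  0.452  1.946 -0.675  0.726  0.691]
[[0.567, 0.819, 0.091], [0.809, -0.574, 0.128], [0.156, 0.001, -0.988]]
row [60.9, 0.0, -225.4] [0.001, -0.1571, -0.0001] | dist 3.7 rot 0.8
row [473.7, -225.0, -160.2] [0.0566, -0.1501, -0.7073] | dist 8.8 rot 3.9
```

View pics/w12.png

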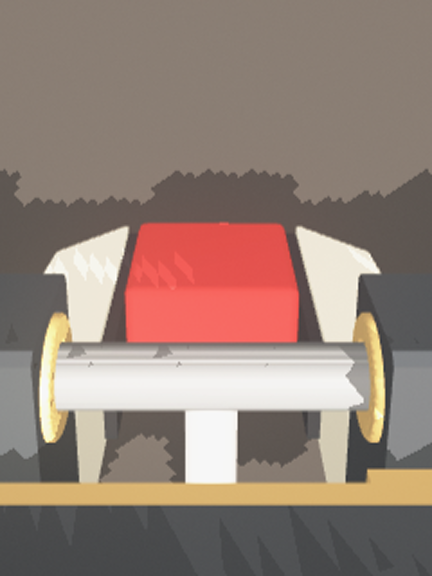

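```bash
python3 -m pendant '[[[2,0,-12,0,0,0,0.8],[8,0,-50,0,0,0,0.8],[25,0,-110,0,-0.07,0,0.8],[45,0,-170,0,-0.157,0,0.8],[61,0,-225,0,-0.157,0,0.8],[112,-28,-217,0.007,-0.156,-0.09,0.8],[163,-56,-209,0.014,-0.155,-0.18,0.8],[214,-84,-201,0.021,-0.154,-0.27,0.8],[265,-112,-193,0.028,-0.154,-0.36,0.8],[316,-140,-185,0.035,-0.153,-0.45,0.8],[367,-168,-177,0.043,-0.152,-0.54,0.8],[418,-196,-169,0.05,-0.151,-0.63,0.8],[474,-225,-160,0.057,-0.15,-0.707,0.8],[474,-225,-160,0.057,-0.15,-0.707,0.8],[474,-225,-160,0.057,-0.15,-0.707,0.8],[474,-225,-160,0.057,-0.15,-0.707,0.8]]]' 40; python3 - <<'E'
from ik import *
from h import *
show()
save('wrist','w13.png')
save('scene','s13.png',(200,100,440,300),3)
save('top','t13.png',(255,150,425,300),4.5)
E
```

```text
clock: 23.08
position: [0.4852, 0.1081, 0.4137]
ee_rot: [-2.113, -2.323, 0.001]
force: [1.2, -0.4, -1.4]
width: 0.369
t 23.075 tcp [0.4852 0.1081 0.4137] tip [0.485  0.1082 0.2357] grasp [0.485  0.1082 0.2547] F [ 1.2 -0.4 -1.4] T [-0.09  0.12 -0.04] w 0.369 j [-0.674  0.219  0.423  1.89  -0.104  1.054 -0.114]
[[-0.095, 0.996, -0.001], [0.996, 0.095, 0.0], [0.0, -0.001, -1.0]]
```

View pics/w13.png

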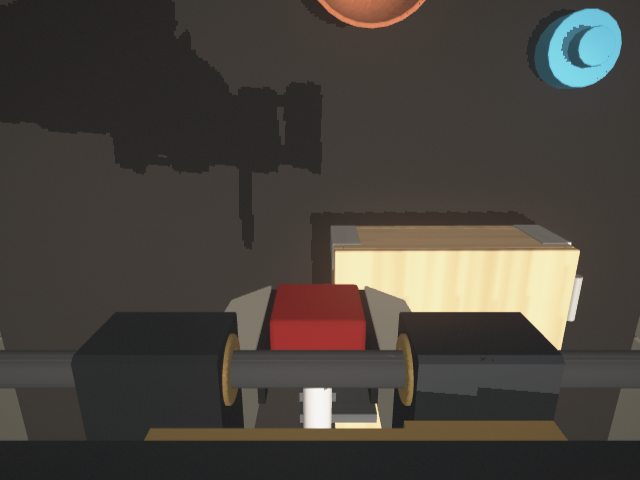

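View pics/s13.png

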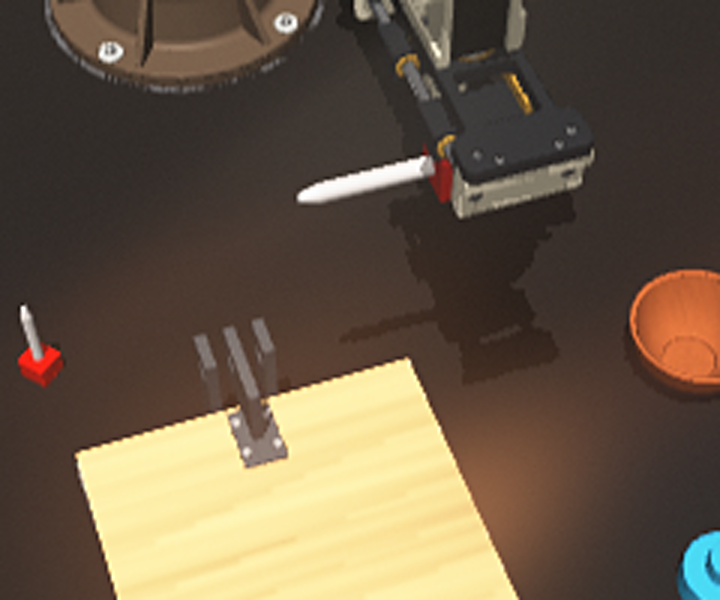

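View pics/t13.png

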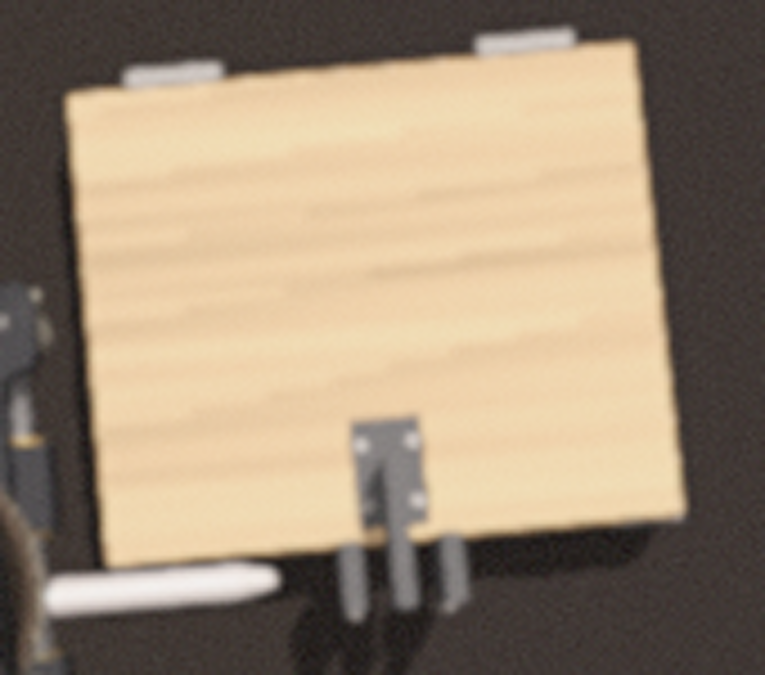

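```bash
python3 - <<'E'
from h import *
pc=[0.61317437,-0.02876942,0.09752419]
row(case2w(pc,[-.114,.142,.106])[0],Rx(90+np.degrees(pc[2])),.164)
E
```

```text
row [-7.2, 0.1, 143.7] [-0.001, -0.0008, -0.0022] | dist 2.3 rot 0.0
```

```bash
python3 -m pendant '[[[-3,0,45,0,0,0,0.8],[-7,0,90,0,0,0,0.8],[-7,0,125,0,0,0,0.8],[-7,0,143.5,0,0,-0.002,0.8],[-7,0,143.5,0,0,-0.002,0.8],[-7,0,143.5,0,0,-0.002,0.8]]]' 40; python3 - <<'E'
from h import *
show()
save('scene','s14.png',(240,180,360,270),6)
save('top','t14.png',(265,230,385,310),6.5)
pc=[0.61317437,-0.02876942,0.09752419]
s=state();R0=R.from_rotvec(s['ee_rot']);g=s['position']+R0.apply([0,0,.164]);a=-R0.apply([1,0,0])
c,sn=np.cos(pc[2]),np.sin(pc[2]);d=g-[pc[0],pc[1],0];print('grip in case',c*d[0]+sn*d[1],-sn*d[0]+c*d[1],g[2])
sh=g+a*.016
for l in(0,.073,.085):
    print('pin',l,'top',(proj('top',sh+a*l)-[265,230])*6.5,'scene',(proj('scene',sh+a*l)-[240,180])*6)
E
```

```text
clock: 23.98
position: [0.4862, 0.1026, 0.2708]
ee_rot: [-2.109, -2.328, -0.001]
force: [0.2, -0.3, -0.8]
width: 0.368
t 23.975 tcp [0.4862 0.1026 0.2708] tip [0.4862 0.1028 0.0928] grasp [0.4862 0.1028 0.1118] F [ 0.2 -0.3 -0.8] T [-0.03 -0.   -0.02] w 0.368 j [-0.596  0.407  0.368  2.057 -0.221  0.714  0.011]
[[-0.099, 0.995, -0.0], [0.995, 0.099, 0.001], [0.001, -0.0, -1.0]]
grip in case -0.1133807778098533 0.1435538220620246 0.10704539745339464
pin 0 top [[ 53.91071299 340.42267103]] scene [[584.81408962 142.5543704 ]]
pin 0.073 top [[315.76943543 316.50388258]] scene [[383.60271901 199.03110766]]
pin 0.085 top [[358.82015352 312.57152926]] scene [[350.03046145 208.45429068]]
```

View pics/s14.png

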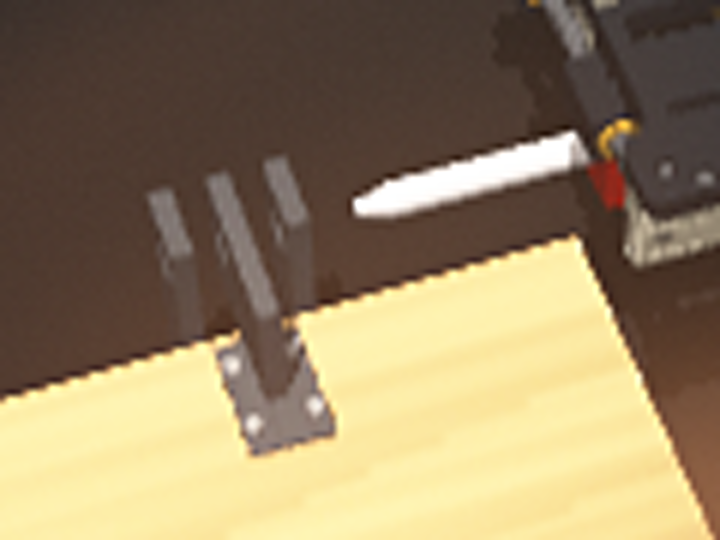

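View pics/t14.png

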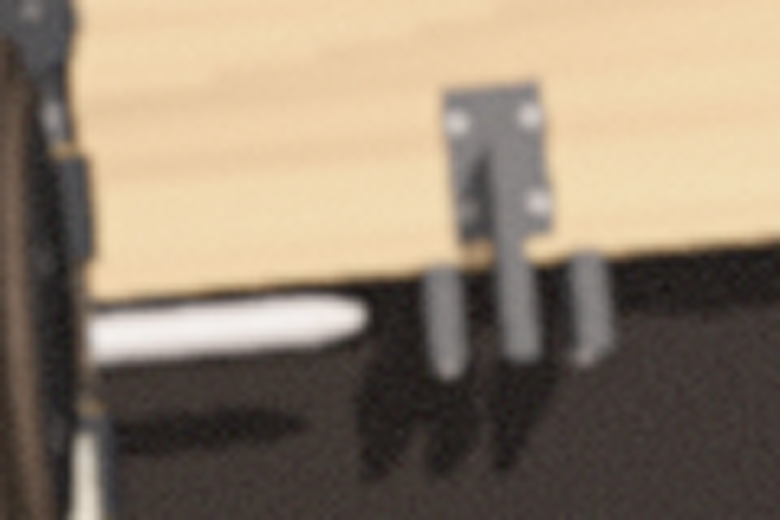

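```bash
python3 - <<'E'
from h import *
pc=[0.61317437,-0.02876942,0.09752419]
for y in(.02,0,-.02):
  for x,z in((-.1,.126),(-.128,.126),(-.128,.07),(-.128,.0)):
    w=case2w(pc,[x,y,z]);print(y,x,z,'top',np.round((proj('top',w)-[265,230])*6.5)[0],'scene',np.round((proj('scene',w)-[240,180])*6)[0])
E
python3 - <<'E'
import cv2
a=cv2.imread('pics/full_t14.png');b=cv2.imread('pics/full_s14.png')
cv2.imwrite('pics/tl.png',cv2.resize(a[262:296,325:365],None,fx=18,fy=16,interpolation=cv2.INTER_NEAREST))
cv2.imwrite('pics/sl.png',cv2.resize(b[200:245,255:300],None,fx=14,fy=13,interpolation=cv2.INTER_NEAREST))
E
```

```text
0.02 -0.1 0.126 top [437. 256.] scene [295. 223.]
0.02 -0.128 0.126 top [446. 359.] scene [270. 159.]
0.02 -0.128 0.07 top [442. 358.] scene [280. 256.]
0.02 -0.128 0.0 top [438. 358.] scene [290. 365.]
0 -0.1 0.126 top [510. 249.] scene [237. 239.]
0 -0.128 0.126 top [519. 352.] scene [213. 174.]
0 -0.128 0.07 top [511. 352.] scene [225. 271.]
0 -0.128 0.0 top [502. 352.] scene [238. 380.]
-0.02 -0.1 0.126 top [583. 243.] scene [179. 255.]
-0.02 -0.128 0.126 top [593. 346.] scene [155. 190.]
-0.02 -0.128 0.07 top [580. 346.] scene [170. 287.]
-0.02 -0.128 0.0 top [567. 346.] scene [186. 395.]
```

View pics/tl.png

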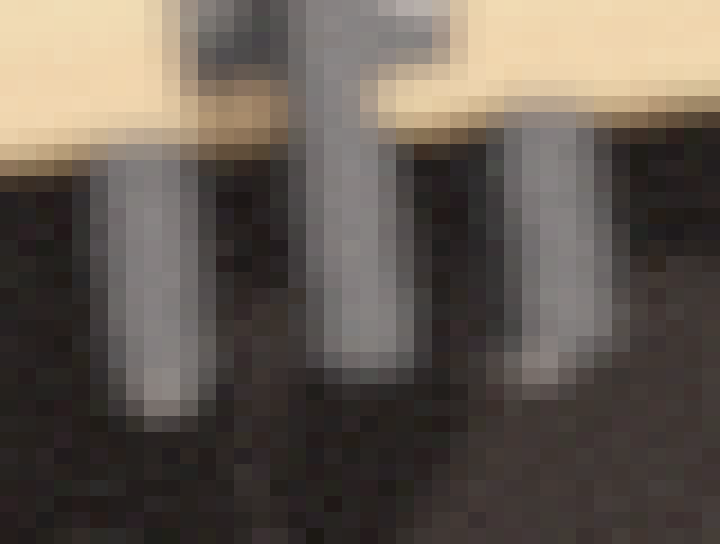

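View pics/sl.png

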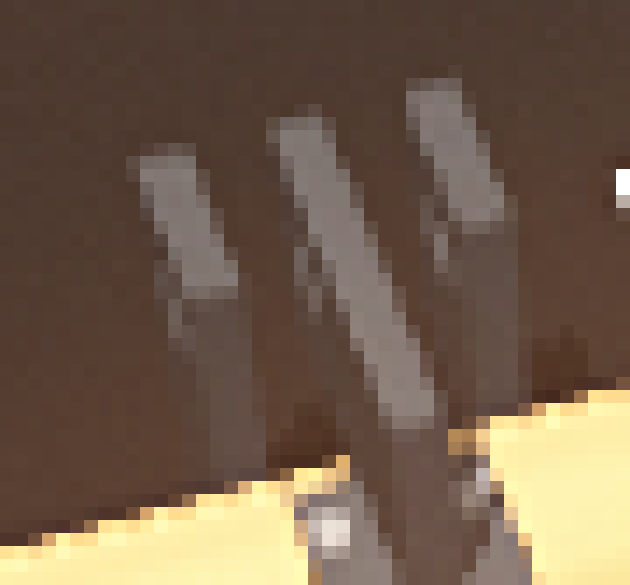

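```bash
python3 -m pendant '[[[-5,-1.1,1.5,0,0,0,0.8],[-12,-1.1,1.5,0,0,0,0.8],[-18,-1.1,1.5,0,0,0,0.8],[-22,-1.1,1.5,0,0,0,0.8],[-25,-1.1,1.5,0,0,0,0.8],[-25,-1.1,1.5,0,0,0,0.8]]]' 40; python3 - <<'E'
from h import *
show()
save('scene','s15.png',(240,180,360,270),6)
save('top','t15.png',(265,230,385,310),6.5)
pc=[0.61317437,-0.02876942,0.09752419]
s=state();R0=R.from_rotvec(s['ee_rot']);g=s['position']+R0.apply([0,0,.164])
c,sn=np.cos(pc[2]),np.sin(pc[2]);d=g-[pc[0],pc[1],0];print('grip in case',c*d[0]+sn*d[1],-sn*d[0]+c*d[1],g[2])
E
```

```text
clock: 24.82
position: [0.4872, 0.0777, 0.2685]
ee_rot: [-2.108, -2.328, 0.0]
force: [0.9, 0.3, -1.2]
width: 0.368
t 24.825 tcp [0.4872 0.0777 0.2685] tip [0.487  0.0778 0.0905] grasp [0.487  0.0778 0.1095] F [ 0.9  0.3 -1.2] T [-0.04  0.06 -0.02] w 0.368 j [-0.548  0.406  0.369  2.067 -0.223  0.706  0.063]
[[-0.099, 0.995, -0.001], [0.995, 0.099, 0.001], [0.001, -0.001, -1.0]]
grip in case -0.1152040453969027 0.11870766251980888 0.10443206631395327
```

View pics/s15.png

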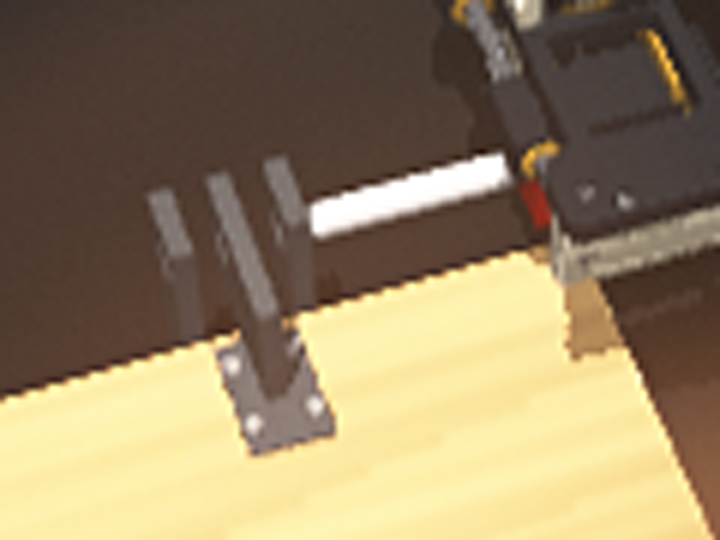

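View pics/t15.png

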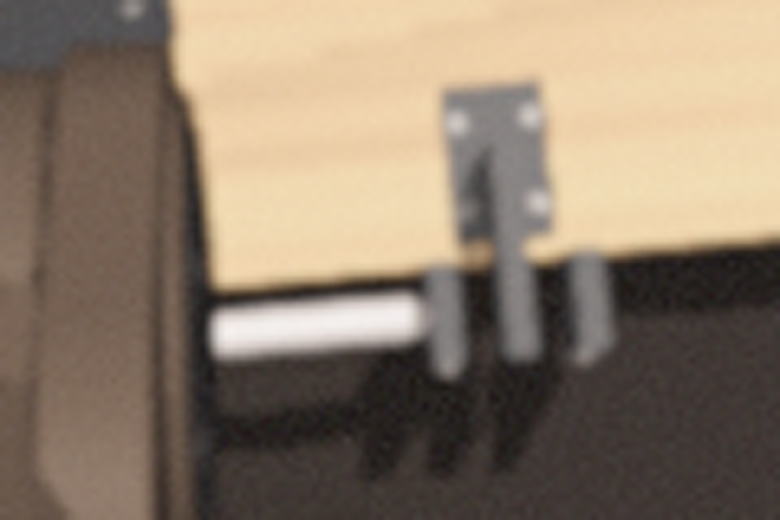

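```bash
python3 -m pendant '[[[-3,0,-0.5,0,0,0,0.8],[-6,0,-0.5,0,0,0,0.8],[-6,0,-0.5,0,0,0,0.8]]]' 40; python3 - <<'E'
from h import *
show()
E
python3 -m pendant '[[[-2.5,0,0,0,0,0,0.8],[-5,0,0,0,0,0,0.8],[-5,0,0,0,0,0,0.8]]]' 40; python3 - <<'E'
from h import *
show()
E
```

```text
clock: 25.3
position: [0.4878, 0.0716, 0.269]
ee_rot: [-2.108, -2.328, 0.0]
force: [-0.6, 0.2, 0.0]
width: 0.366
t 25.3 tcp [0.4878 0.0716 0.269 ] tip [0.4877 0.0717 0.091 ] grasp [0.4877 0.0717 0.11  ] F [-0.6  0.2  0. ] T [-0.1  -0.   -0.05] w 0.366 j [-0.537  0.405  0.37   2.067 -0.223  0.707  0.075]
[[-0.099, 0.995, -0.001], [0.995, 0.099, 0.001], [0.001, -0.001, -1.0]]
clock: 25.68
position: [0.4884, 0.0666, 0.2691]
ee_rot: [-2.108, -2.328, 0.0]
force: [0.7, 0.1, -0.0]
width: 0.367
t 25.675 tcp [0.4884 0.0666 0.2691] tip [0.4883 0.0667 0.0911] grasp [0.4883 0.0667 0.1101] F [ 0.7  0.1 -0. ] T [-0.34 -0.1   0.03] w 0.367 j [-0.527  0.405  0.371  2.068 -0.223  0.707  0.086]
[[-0.099, 0.995, -0.001], [0.995, 0.099, 0.001], [0.001, -0.001, -1.0]]
```

```bash
python3 -m pendant '[[[-4,0,0,0,0,0,0.8],[-8,0,0,0,0,0,0.8],[-12,0,0,0,0,0,0.8],[-12,0,0,0,0,0,0.8]]]' 40; python3 - <<'E'
from h import *
show()
E
```

```text
clock: 26.18
position: [0.4896, 0.0543, 0.269]
ee_rot: [-2.109, -2.328, 0.0]
force: [1.4, -1.1, 1.2]
width: 0.365
t 26.175 tcp [0.4896 0.0543 0.269 ] tip [0.4895 0.0544 0.091 ] grasp [0.4895 0.0544 0.11  ] F [ 1.4 -1.1  1.2] T [-0.57 -0.17  0.05] w 0.365 j [-0.504  0.405  0.372  2.069 -0.223  0.706  0.111]
[[-0.099, 0.995, -0.001], [0.995, 0.099, 0.0], [0.0, -0.001, -1.0]]
```

```bash
python3 -m pendant '[[[-5,0,0,0,0,0,0.8],[-10,0,0,0,0,0,0.8],[-15,0,0,0,0,0,0.8],[-20,0,0,0,0,0,0.8],[-20,0,0,0,0,0,0.8]]]' 40; python3 - <<'E'
from h import *
show()
save('scene','s16.png',(220,160,360,270),5.5)
save('top','t16.png',(265,230,385,310),6.5)
E
```

```text
clock: 26.8
position: [0.4917, 0.0342, 0.2691]
ee_rot: [-2.109, -2.328, 0.001]
force: [1.1, -1.0, 3.6]
width: 0.368
t 26.8 tcp [0.4917 0.0342 0.2691] tip [0.4916 0.0342 0.0911] grasp [0.4916 0.0342 0.1101] F [ 1.1 -1.   3.6] T [-0.67 -0.26  0.04] w 0.368 j [-0.464  0.405  0.374  2.068 -0.224  0.706  0.152]
[[-0.098, 0.995, -0.001], [0.995, 0.098, 0.0], [0.0, -0.001, -1.0]]
```

View pics/s16.png

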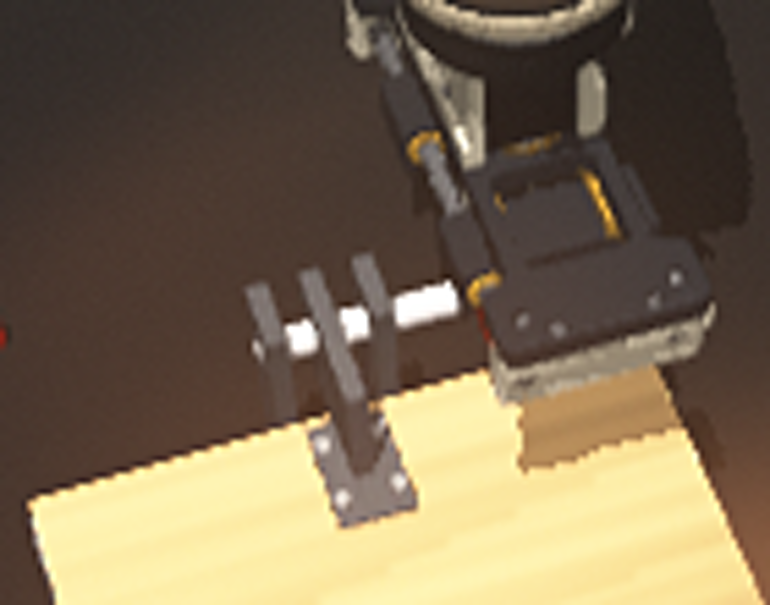

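View pics/t16.png

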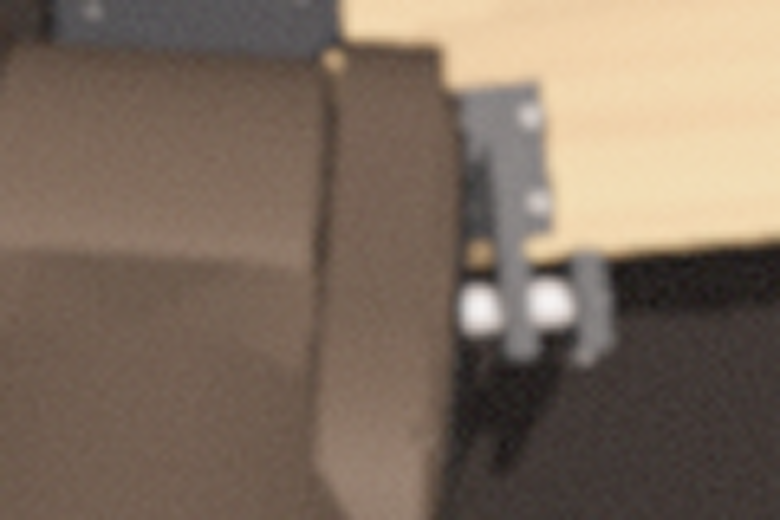

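```bash
python3 -m pendant '[[[-6,0,-0.3,0,0,0,0.8],[-12,0,-0.4,0,0,0,0.8],[-18,0,-0.4,0,0,0,0.8],[-24,0,-0.4,0,0,0,0.8],[-29,0,-0.4,0,0,0,0.8],[-29,0,-0.4,0,0,0,0.8]]]' 40; python3 - <<'E'
from h import *
show()
E
python3 -m pendant '[[[-1.5,0,0,0,0,0,0.8],[-3,0,0,0,0,0,0.8],[-3,0,0,0,0,0,0.8]]]' 40; python3 - <<'E'
from h import *
show()
E
```

```text
clock: 27.65
position: [0.4944, 0.0053, 0.2694]
ee_rot: [-2.109, -2.328, 0.001]
force: [0.8, -0.9, 4.1]
width: 0.366
t 27.65 tcp [0.4944 0.0053 0.2694] tip [0.4943 0.0053 0.0914] grasp [0.4943 0.0053 0.1104] F [ 0.8 -0.9  4.1] T [-0.57 -0.27  0.03] w 0.366 j [-0.406  0.407  0.377  2.064 -0.225  0.709  0.213]
[[-0.098, 0.995, -0.001], [0.995, 0.098, -0.0], [0.0, -0.001, -1.0]]
clock: 28.02
position: [0.4947, 0.0036, 0.2694]
ee_rot: [-2.107, -2.328, -0.0]
force: [1.4, 2.4, 6.4]
width: 0.366
t 28.025 tcp [0.4947 0.0036 0.2694] tip [0.4945 0.0038 0.0914] grasp [0.4945 0.0038 0.1104] F [1.4 2.4 6.4] T [ 0.23 -0.11 -0.01] w 0.366 j [-0.402  0.407  0.375  2.064 -0.227  0.71   0.219]
[[-0.1, 0.995, -0.001], [0.995, 0.1, 0.001], [0.001, -0.001, -1.0]]
```

```bash
python3 - <<'E'
from h import *
show()
save('scene','s17.png',(240,180,340,255),8)
save('wrist','w17.png',(160,200,480,480),2)
E
```

```text
t 28.025 tcp [0.4947 0.0036 0.2694] tip [0.4945 0.0038 0.0914] grasp [0.4945 0.0038 0.1104] F [1.4 2.4 6.4] T [ 0.23 -0.11 -0.01] w 0.366 j [-0.402  0.407  0.375  2.064 -0.227  0.71   0.219]
[[-0.1, 0.995, -0.001], [0.995, 0.1, 0.001], [0.001, -0.001, -1.0]]
```

View pics/s17.png

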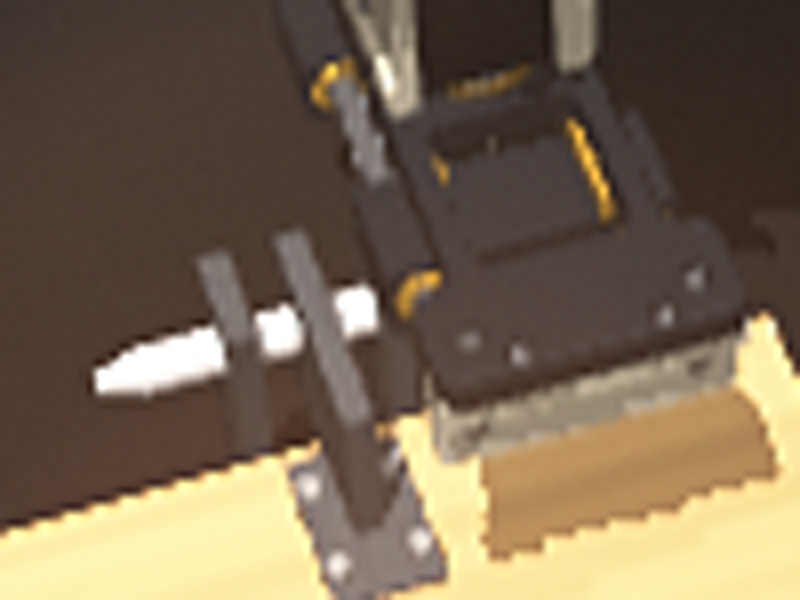

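View pics/w17.png

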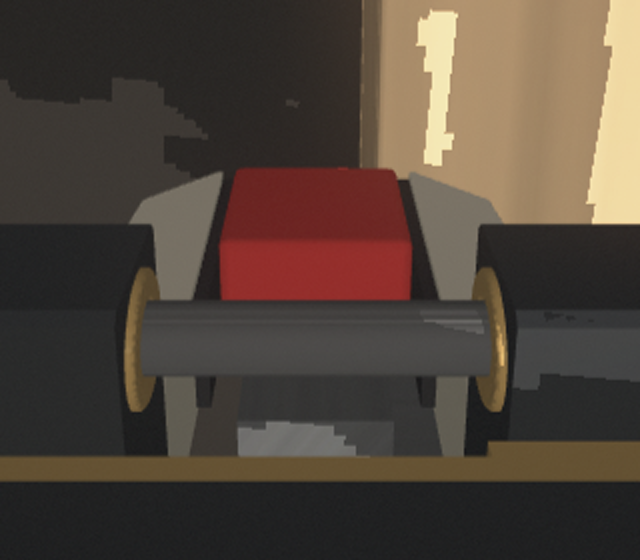

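```bash
python3 - <<'E'
from h import *
pc=[0.61317437,-0.02876942,0.09752419]
for y in(-.061,-.058,-.055,.0):
    print(y,(proj('scene',case2w(pc,[-.115,y,.105]))+[1,0]-[240,180])*8,(proj('scene',case2w(pc,[-.1145,y,.105]))))
E
```

```text
-0.061 [[ 79.24829145 386.55404579]] [[248.96953036 228.51306074]]
-0.058 [[ 90.85582859 383.32412892]] [[250.4208249 228.1091091]]
-0.055 [[102.45086392 380.09769081]] [[251.87055592 227.70559264]]
0.0 [[312.8349369 321.5561537]] [[278.17487233 220.38407968]]
```

```bash
python3 -m pendant '[[[-1,0,-0.5,0,0,0,0.8],[-2,0,-0.5,0,0,0,0.8],[-2,0,-0.5,0,0,0,0.8]]]' 40; python3 - <<'E'
from h import *
show()
E
```

```text
clock: 28.5
position: [0.4947, 0.0011, 0.2696]
ee_rot: [-2.107, -2.328, 0.001]
force: [0.9, -0.1, 1.2]
width: 0.368
t 28.5 tcp [0.4947 0.0011 0.2696] tip [0.4944 0.0012 0.0916] grasp [0.4944 0.0012 0.1106] F [ 0.9 -0.1  1.2] T [ 0.02 -0.15  0.01] w 0.368 j [-0.397  0.407  0.376  2.063 -0.226  0.711  0.223]
[[-0.099, 0.995, -0.002], [0.995, 0.099, 0.0], [0.001, -0.002, -1.0]]
```

```bash
python3 -m pendant '[[[-1,0,0,0,0,0,0.8],[-2,0,0,0,0,0,0.8],[-2,0,0,0,0,0,0.8]]]' 40; python3 - <<'E'
from h import *
show()
save('scene','s18.png',(240,180,340,255),8)
E
```

```text
clock: 28.88
position: [0.4949, -0.001, 0.2697]
ee_rot: [-2.108, -2.328, 0.001]
force: [0.0, -0.2, -0.6]
width: 0.367
t 28.875 tcp [ 0.4949 -0.001   0.2697] tip [ 0.4946 -0.0009  0.0917] grasp [ 0.4946 -0.0009  0.1107] F [ 0.  -0.2 -0.6] T [-0.05  0.    0.02] w 0.367 j [-0.393  0.407  0.377  2.063 -0.226  0.712  0.227]
[[-0.099, 0.995, -0.002], [0.995, 0.099, 0.0], [0.001, -0.002, -1.0]]
```

View pics/s18.png

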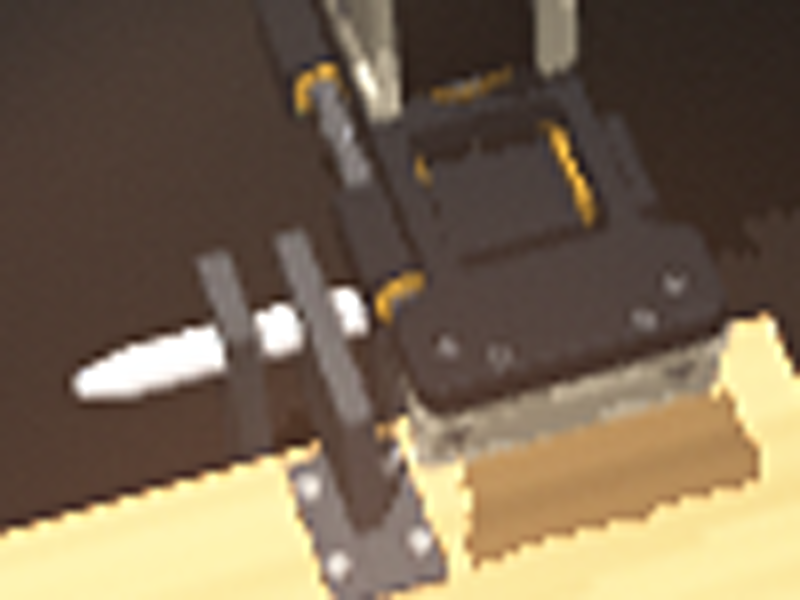

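```bash
python3 -m pendant '[[[-1,0,0,0,0,0,0.8],[-2,0,0,0,0,0,0.8],[-2,0,0,0,0,0,0.8]]]' 40; python3 - <<'E'
from h import *
show()
E
```

```text
clock: 29.3
position: [0.495, -0.0016, 0.2697]
ee_rot: [-2.105, -2.328, -0.0]
force: [-1.3, 6.2, 1.2]
width: 0.367
t 29.3 tcp [ 0.495  -0.0016  0.2697] tip [ 0.4946 -0.0012  0.0917] grasp [ 0.4946 -0.0012  0.1107] F [-1.3  6.2  1.2] T [1.27 0.2  0.05] w 0.367 j [-0.39   0.407  0.375  2.062 -0.227  0.712  0.231]
[[-0.101, 0.995, -0.002], [0.995, 0.101, 0.002], [0.002, -0.002, -1.0]]
```

```bash
python3 -m pendant '[[[-1,0,0,0,0,0,0.8],[-1.5,0,0,0,0,0,0.8],[-1.5,0,0,0,0,0,0.8],[-1.5,0,0,0,0,0,0.8]]]' 40; python3 - <<'E'
from h import *
show()
E
```

```text
clock: 29.8
position: [0.495, -0.0019, 0.2698]
ee_rot: [-2.102, -2.329, -0.002]
force: [-1.3, 10.4, 3.1]
width: 0.367
t 29.8 tcp [ 0.495  -0.0019  0.2698] tip [ 0.4946 -0.0012  0.0918] grasp [ 0.4947 -0.0013  0.1108] F [-1.3 10.4  3.1] T [ 2.29  0.42 -0.01] w 0.367 j [-0.388  0.407  0.373  2.062 -0.229  0.713  0.234]
[[-0.102, 0.995, -0.002], [0.995, 0.102, 0.004], [0.004, -0.002, -1.0]]
```

```bash
python3 -m pendant '[[[1.5,0,0,0,0,0,0.8],[2.3,0,0,0,0,0,0.8],[2.3,0,0,0,0,0,0.6],[2.3,0,0,0,0,0,0.3],[2.3,0,0,0,0,0,0],[2.3,0,0,0,0,0,0],[2.3,0,0,0,0,0,0],[2.3,0,-40,0,0,0,0],[2.3,0,-90,0,0,0,0],[40,0,-130,0,0,0,0],[80,0,-150,0,0,0,0],[80,0,-150,0,0,0,0]]]' 40; python3 - <<'E'
from h import *
show()
save('scene','s19.png',(230,170,350,260),6.5)
save('top','t19.png',(275,230,395,310),6.5)
save('wrist','w19.png')
E
```

```text
clock: 31.3
position: [0.4877, 0.0783, 0.4214]
ee_rot: [-2.102, -2.334, -0.005]
force: [0.4, -0.4, 0.3]
width: 0.501
t 31.3 tcp [0.4877 0.0783 0.4214] tip [0.488  0.0788 0.2434] grasp [0.488  0.0787 0.2624] F [ 0.4 -0.4  0.3] T [-0.15  0.07 -0.02] w 0.501 j [-0.604  0.204  0.407  1.886 -0.095  1.067 -0.055]
[[-0.104, 0.995, 0.002], [0.995, 0.104, 0.003], [0.003, 0.002, -1.0]]
```

View pics/s19.png

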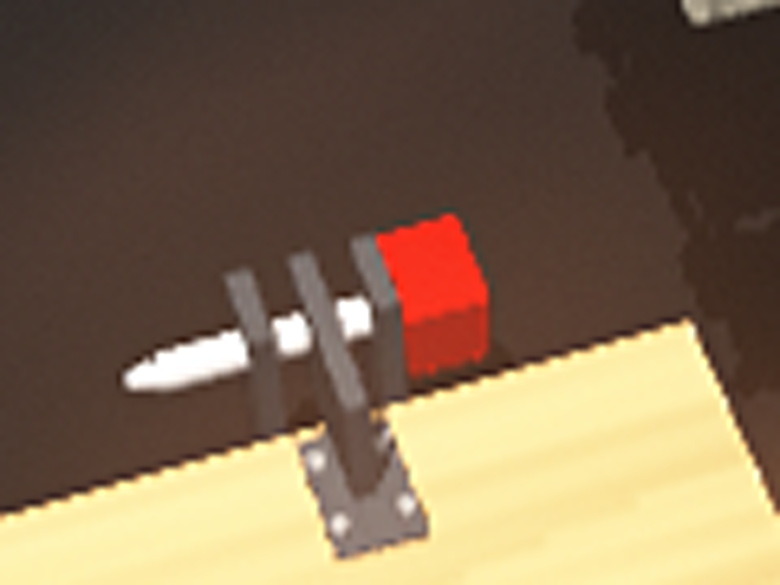

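View pics/t19.png

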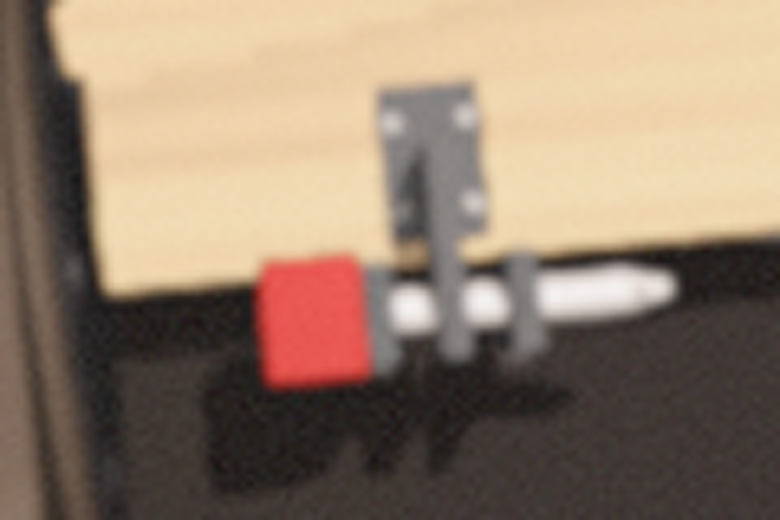

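View pics/w19.png

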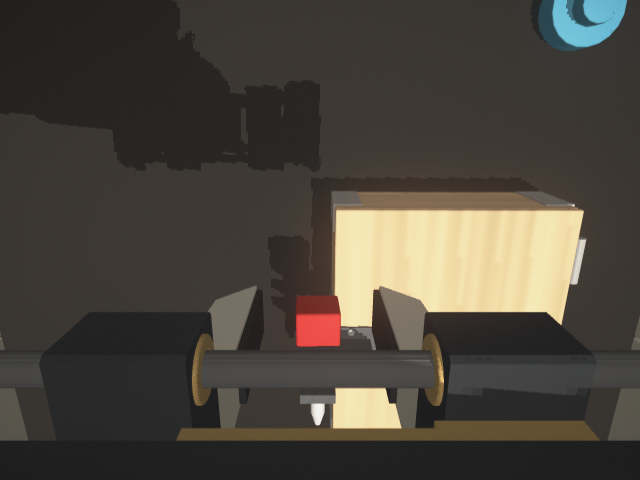

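```bash
python3 - <<'E'
import cv2
b=cv2.imread('pics/full_s19.png');a=cv2.imread('pics/full_t19.png')
cv2.imwrite('pics/sg.png',cv2.resize(b[200:232,278:308],None,fx=20,fy=18,interpolation=cv2.INTER_NEAREST))
cv2.imwrite('pics/tg.png',cv2.resize(a[264:294,310:345],None,fx=20,fy=18,interpolation=cv2.INTER_NEAREST))
E
```

```text
(no output)
```

View pics/sg.png

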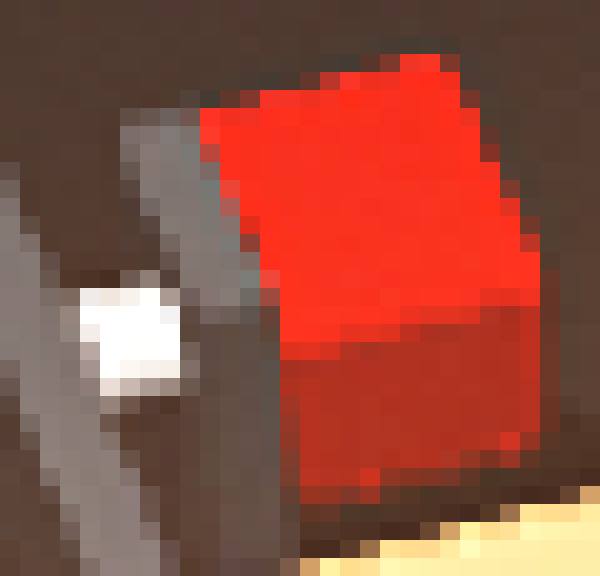

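View pics/tg.png

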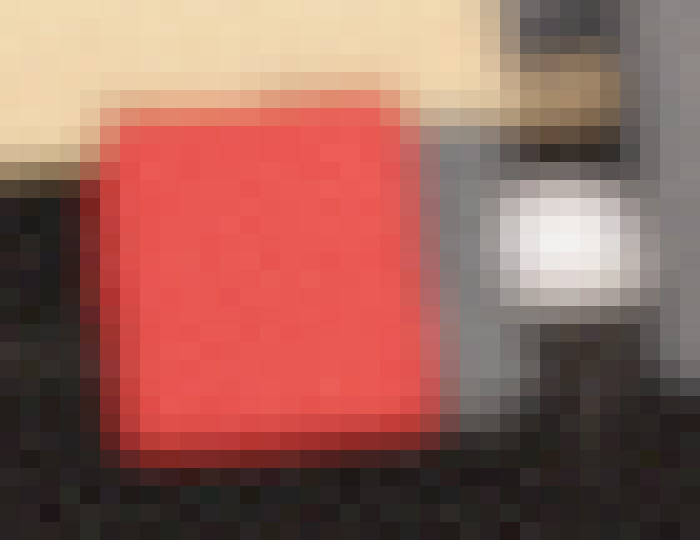

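View pics/full_s19.png

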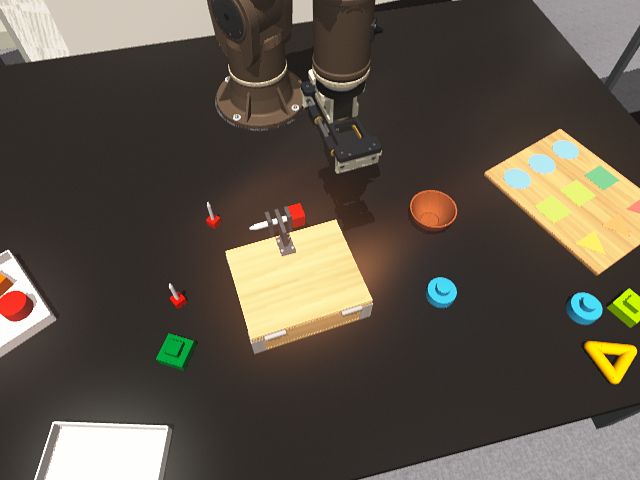

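```bash
python3 - <<'E'
from h import *
print(arm.sign_off())
E
```

```text
the job is handed in; nothing more can be done
None
```

The lid is shut and the pin is through all three lugs with its head against the outer lug. The job was handed in at about 31.5 s of the 72 s allowed.

- **Lid:** I pressed it down with the closed fingers. At the hard stop the fingertips were at z = 73.8 mm, against 74 mm when fully shut. That last push reached about 40 N on the wrist, more than I intended. It was through the fingertips, not the arm or the gripper's body. Later pictures show the lid still shut.
- **Pin:** I took the largest of the three red pins by its shank, moved it clear of the two smaller ones and turned it square. I then took the shank again at a slant, laid the pin down flat, and took it a third time by the head. It went in from the left (+y) side. It dragged slightly about 3 mm short of home, and easing the height by half a millimetre freed it. The head then stopped dead under a 10 N push, and I let go.
- **Last checks:** After release the scene and top pictures show the head touching the left outer lug with no gap I could see. The tip stands out past the right lug as far as it should when home, within about 2 mm of calibration error. In the last scene picture the bowl, both blocks and the two smaller pins appear where they started. The gripper was open and clear, with the wrist force near zero.
- **Disagreements:** The two fixed cameras put the lug holes about 3 to 4 mm apart, so I aimed between the two readings. The pin went in with side forces of about 6 N or less.

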